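# Hang the ring spanners behind the hook's safety latch

### The job

Put the loose insulated ring spanners away on the stand's hook, where the largest of the set already hangs: first the medium one, then the small one in front of it. Bring each ring down over the upturned tip, press it gently past the sprung safety latch until the ring lies in the hook and the latch has snapped shut above it, then lower its handle by hand at least half-way before letting go, so that it hangs straight down without dropping. Never force the hook, and leave the other things on the bench where they are.

Things in the scene. Friction and masses are not known exactly. Their poses are not given: they have to be found in the camera images.
- stand: fixed stand: base, 22 mm column, boss head, and in it a rod ending in one upturned hook of 10 mm round bar. Origin on the bench; z up, x from the hook's tip to its shank; the hook lies in the plane y = 0, tip facing -x. NOT REPORTED: the rod is clamped so that the tip post stands anywhere from x = -28 to +28 mm, its top 250 to 282 mm above the bench: touch or look. Harmed above 25 N
- tip_foot (a point): stand's origin, on the bench below the middle of the tip's range. The tip is an upright round post of 10 mm, rounded on top (leaning 4 mm to -x there), 40 mm tall; then the bar bends and slopes down towards +x into the bowl. 8 mm behind the post's axis the bar's upper face is 42 mm below the tip's top: there a level ring comes to rest
- bowl_foot (a point): on the bench 42 mm from tip_foot in +x, below the middle of the bowl's range. In the bowl the bar's upper face is lowest, 54 mm below the tip's top; the shank rises 58 mm behind the post to 34 mm above the tip's top, then the rod runs back. The largest spanner (38 mm bore) hangs in the bowl, free to swing. Column 120 mm in +x of tip_foot, 50 mm in +y
- latch (a joint): sprung brass latch, 13 mm wide, from its pivot (55 mm behind the post, 12 mm above the tip's top) to the inside of the tip (13 mm below its top). Value: opening in rad, 0 shut, downwards to 1.15. A level ring with its far inner edge 5 mm behind the post pushes it down with 2 to 5 N and is past it, latch snapping shut above, 25 to 35 mm below the tip's top. A ring in the hook can rise 15 mm before it meets the shut latch
- mid_ring (a point): the medium (the larger of the two loose) ring spanner, 166 mm long overall: a closed steel ring of 30 mm bore and 45 mm outer diameter, 10 mm thick, on a red insulated sleeve 16 mm wide and 12 mm thick; it starts lying flat on the bench. This point is the centre of its ring bore, half-way through its thickness (5 mm above the bench at the start); x points from the handle to the ring along the spanner, z out of its flat side
- mid_grip (a point): the place to grasp the medium spanner: centre of its red sleeve, half-way up (6 mm above the bench at the start), 78 mm from the ring's centre; same axes as mid_ring. The sleeve runs from 66 mm behind this point to 43 mm before it. To tip the handle down without wedging, lift the ring 6 mm off the bar first, keep its centre 0 to 5 mm behind the post's axis and let it sink 10 mm while the handle drops 0.75 rad
- small_ring (a point): the small ring spanner, 146 mm long overall: a closed steel ring of 24 mm bore and 37 mm outer diameter, 10 mm thick, on a red insulated sleeve 15 mm wide and 12 mm thick; it starts lying flat on the bench. This point is the centre of its ring bore, half-way through its thickness; axes as for mid_ring
- small_grip (a point): the place to grasp the small spanner: centre of its red sleeve, half-way up, 72 mm from the ring's centre; same axes. The sleeve runs from 56 mm behind this point to 41 mm before it
- spanner_mid: the medium spanner itself, origin on its underside below mid_grip
- spanner_small: the small spanner itself, origin on its underside below small_grip
- pliers: red-handled combination pliers, 175 mm long; a bystander, origin under its centre
- screwdriver: red screwdriver, 235 mm long; a bystander, origin under its centre
- carton: small parts carton, 58 x 95 x 48 mm; a bystander, origin under its centre
- black_tape: small roll of black tape, 57 mm across; a bystander, origin under its centre
- bobbin: white porcelain bobbin insulator, 42 mm across, 46 mm high; a bystander, origin under its centre
- terminals: white terminal strip, 98 mm long; a bystander, origin under its centre
- round_box: round black junction box, 96 mm across; a bystander, origin under its centre
- fuse_a: white fuse, 23 mm across, 50 mm high; a bystander, origin under its centre
- fuse_b: white fuse, 23 mm across, 50 mm high; a bystander, origin under its centre

How it is judged:
On the way, in this order (a step that is already met when the one before it is completed fails the run):
1. the medium spanner hangs in the hook behind the shut latch, let go (x of mid_ring in the frame of stand between -0.02 and 0.078 m and y of mid_ring in the frame of stand between -0.02 and 0.02 m and z of mid_ring in the frame of stand between 0.16 and 0.24 m and angle between mid_ring's own x axis and vertical below 0.4 rad and value of joint latch below 0.15 rad and contact force between spanner_mid and the fingers below 0.2 N), for 0.3 s.
2. then the small spanner hangs in the hook in front of it behind the shut latch, let go (x of small_ring in the frame of stand between -0.02 and 0.078 m and y of small_ring in the frame of stand between -0.02 and 0.02 m and z of small_ring in the frame of stand between 0.16 and 0.24 m and angle between small_ring's own x axis and vertical below 0.4 rad and value of joint latch below 0.15 rad and contact force between spanner_small and the fingers below 0.2 N), for 0.3 s.
At the end, for the whole second after the job is handed in: both spanners hang in the hook: ring centres between x = -20 and +78 mm of the stand, within 20 mm of the hook's plane and 160 to 240 mm above the bench, spanners within 0.4 rad of vertical with the ring up, latch shut (under 0.15 rad), nothing swinging (under 0.08 m/s and 0.8 rad/s) (x of mid_ring in the frame of stand between -0.02 and 0.078 m and y of mid_ring in the frame of stand between -0.02 and 0.02 m and z of mid_ring in the frame of stand between 0.16 and 0.24 m and angle between each of mid_ring, small_ring's own x axis and vertical below 0.4 rad and x of small_ring in the frame of stand between -0.02 and 0.078 m and y of small_ring in the frame of stand between -0.02 and 0.02 m and z of small_ring in the frame of stand between 0.16 and 0.24 m and value of joint latch below 0.15 rad and linear speed of each of spanner_mid, spanner_small below 0.08 m/s and angular speed of each of spanner_mid, spanner_small below 0.8 rad/s); the robot touches nothing.
It fails at once if a spanner is let drop instead of having its handle lowered first (let go, its origin moves faster than 0.95 m/s) ((linear speed of spanner_mid above 0.95 m/s and contact force between spanner_mid and the fingers below 0.2 N) or (linear speed of spanner_small above 0.95 m/s and contact force between spanner_small and the fingers below 0.2 N)).
It fails at once if the stand, its hook or its latch is pressed with more than 25 N by the robot or by a spanner it holds (bumps of a hanging spanner do not count) ((contact force between stand and spanner_mid above 25 N and contact force between spanner_mid and the fingers above 1 N) or (contact force between stand and spanner_small above 25 N and contact force between spanner_small and the fingers above 1 N) or contact force between stand and the fingers above 25 N or contact force between stand and the arm above 25 N).
It fails at once if a bystander is pushed more than 30 mm (distance of any of pliers, screwdriver, carton, black_tape, bobbin, terminals, round_box, fuse_a, fuse_b from where it was at the start of the episode above 0.03 m).
It also fails if it takes over 72 s, if anything falls off the work surface, if the arm or the gripper's body presses on something with over 40 N, if the wrist force passes 120 N, or if a joint passes its speed limit or range.

### The arm

A 6-joint arm with a two-finger parallel gripper is mounted at the origin on a cart in front of the work surface, level with it; the furniture and walls round the work are solid. World frame = base frame: x ahead of the robot, y to its left, z up, the work surface at z = 0. Lengths are in m, angles in rad, forces in N, time in s.
With the tool pointing down it reaches from about 0.35 to 0.85 m from the base axis. Payload 8.1 kg.
Tool frame: the origin (TCP) lies at the centre of the arm's flange, where the gripper is bolted on; the fingertips stand 186 mm ahead of it and the grasp point (between the pads) lies 167 mm ahead of it; z points along the fingers, y is the line along which they close (so a half turn about z gives the same grasp; the last joint's range is limited). The gripper opens to 93 mm and grips with 3 to 60 N. Pads are 15 mm wide; open, the fingers measure 128 mm over their backs; the gripper's body (75 mm by 188 mm) begins 65 mm behind the grasp point.
Start: joints at [-1.242, 0.13, 1.488, -0, 1.523, -0.085], TCP at [0.241, -0.549, 0.405] pointing down, gripper open.
Joint ranges: [-2.96, 2.96], [-0.89, 2.26], [0.02, 2.5], [-1.34, 4.48], [0, 2.73], [-2.66, 2.66]. Speed limits (rad/s): [2.39, 2.39, 2.79, 3.14, 3.14, 3.14].

### API

Orientations are given as a rotation vector (axis times angle).
In Python, from plant import read_state, read_camera, camera_params, robot gives the robot as it stands.
- The arm moves only by the tool carry_out, never from a script. Its argument "targets" is a list of rows, each an object of numbers: "hand": the opening in per cent of the stroke, from 0 (shut) to 100 (fully open); "x", "y", "z": the shift along the tool's x, y, z in m; "ax", "ay", "az": the turn, a rotation vector about the tool's x, y, z in rad. In form: [{"hand": .., "x": .., "y": .., "z": .., "ax": .., "ay": .., "az": ..}, ...]. A call has 1 to 8 rows; each row is the pose to reach, as a shift and turn from the pose commanded when the call began, along the tool's axes at that moment; what a row does not reach only later rows make up. A row lasts 1/8 s, in which the tool goes at most 62.5 mm and 10.7 degrees, less where a joint would pass 70% of its speed; a pose out of reach is approached as far as the arm can. A call with a gripper value outside its range is refused whole. The fingers move at their own pace and stop on an object; "newtons" is the grip in N (left out, the last holds). Time passes only in rows, so rows that repeat a pose let the fingers close. It gives the time, the measured TCP pose, the force, the opening and the grip force at its end, in the units of the state.
- read_state(): the state, without advancing time (a new reading comes with each control period).
- read_camera(name): name is "scene" or "side" or "wrist"; returns (picture, depth): 480x640x3 uint8, blue, green, red; 480x640 float32, m along the optical axis (not along the pixel's ray), 0 where there is no reading.
- camera_params(name): a dict with "fx", "fy", "cx", "cy" (pixels), "position" and "rotation" of the camera in the world. Camera axes: x right, y up, looking along -z (the intrinsics and any distortion apply to the point x, -y, -z); pixel columns grow to the right and rows downward; lengths in m; the calibration is good to about 2 mm. A picture is of the moment at which its call begins: read the wrist's pose just before it. camera_params takes no time and is no camera call; for the wrist camera it gives the pose at the moment of the call.
- robot.close_job(): hands the job in; it is judged then, once.
The state is a dict: "t": time; "q": joint angles; "dq": joint speeds; "joint_torque": joint torques, N m; "tool_pos": TCP position; "orientation": TCP orientation; "force": force on the tool from outside, world axes, zero at the start; "wrist_torque": the same for the moment, N m; "opening": finger opening in m; "gripper_force": force on a finger pad.
Only numpy, scipy, OpenCV 4.12 (cv2) and the standard library are available. Lean on these libraries where they do the work, as an engineer would, in place of code of your own. Each camera call takes 0.05 s, during which the arm holds its last target. There are 200 camera calls.

## Working session

There is one attempt and no reset: what is moved stays moved. The work goes in short steps, Python scripts to look and compute and a tool call to move; the robot and the scene stay as the last step left them, time stands still between calls to the robot, and variables do not carry over. Pictures are saved under pics/ and viewed, at most 12 in all, crops included, and the job is handed in when it is done.

Besides the shell and the picture viewer there is one more tool, called after "Emit:" as name([rows], argument=value, ...), one row to a line, values as JSON. carry_out: Moves the arm, as the interface text tells. Its arguments: {"type":"object","properties":{"targets":{"type":"array","items":{"type":"object","properties":{"hand":{"type":"number"},"x":{"type":"number"},"y":{"type":"number"},"z":{"type":"number"},"ax":{"type":"number"},"ay":{"type":"number"},"az":{"type":"number"}}}},"newtons":{"type":"number"}},"required":["targets"]}

```bash
ls; mkdir -p pics; cat > h.py <<'E'
import numpy as np, cv2
from plant import read_state, read_camera, camera_params, robot
from scipy.spatial.transform import Rotation as R
def world(p,u,v,d):
    c=np.stack([(u-p['cx'])/p['fx']*d,-(v-p['cy'])/p['fy']*d,-d],-1)
    return c@Rm(p).T+np.array(p['position'])
def Rm(p):
    r=np.array(p['rotation'])
    return r if r.shape==(3,3) else R.from_rotvec(r).as_matrix()
def ray(p,u,v,z):
    o=np.array(p['position']); d=Rm(p)@np.array([(u-p['cx'])/p['fx'],-(v-p['cy'])/p['fy'],-1])
    return o+d*(z-o[2])/d[2]
def proj(p,P):
    c=(np.array(P)-np.array(p['position']))@Rm(p)
    return p['cx']+p['fx']*c[...,0]/-c[...,2], p['cy']-p['fy']*c[...,1]/-c[...,2]
E
python3 - <<'E'
from h import *
for n in ['scene','side']:
    print(n,camera_params(n)); i,d=read_camera(n); cv2.imwrite(f'pics/{n}0.png',i); np.savez(f'{n}0.npz',i=i,d=d)
s=read_state(); print(s)
E
```

```text
pics
scene {'fx': 545.8726708000689, 'fy': 545.8726708000689, 'cx': 317.25512259071144, 'cy': 243.98198262019702, 'position': array([-0.18214324, -0.54265965,  1.41920764]), 'rotation': array([ 0.61983566, -0.29594243, -0.90880404])}
side {'fx': 467.62088889788964, 'fy': 467.62088889788964, 'cx': 318.85338291075607, 'cy': 241.23127057093288, 'position': array([ 0.57922602, -1.02767259,  0.74903363]), 'rotation': array([1.06931089, 0.00494766, 0.01714046])}
{'t': 0.1, 'q': array([-1.24243128e+00,  1.31077685e-01,  1.48917635e+00, -3.31419292e-06,
        1.52299765e+00, -8.53956294e-02]), 'dq': array([-0.00017863, -0.00084005, -0.00360753, -0.00142056, -0.00080214,
        0.00048645]), 'joint_torque': array([ 1.08801818e-03, -5.61342072e+01, -4.93096662e+01,  7.70946639e-02,
        2.91099463e-02, -3.56222051e-05]), 'tool_pos': array([ 0.24118827, -0.54916186,  0.40379356]), 'orientation': array([-3.07299147e+00, -6.44969578e-01,  3.20805035e-04]), 'force': array([-0.76446921,  0.25472583, -0.18673276]), 'wrist_torque': array([-0.06123381, -0.00849893,  0.00261813]), 'gripper_force': 0.0, 'opening': 0.09295903336420484}
```

View pics/scene0.png

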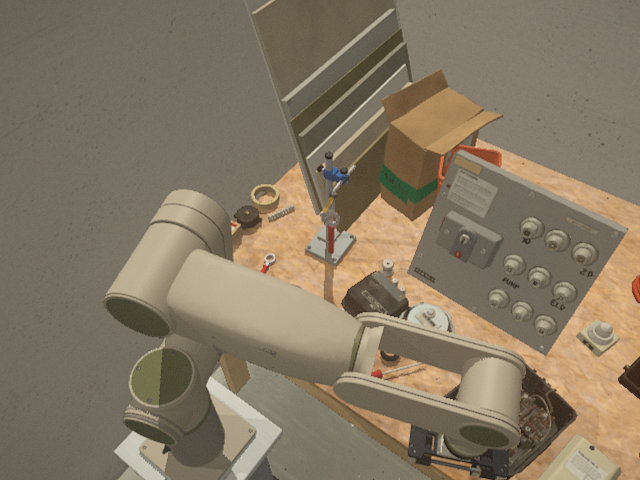

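View pics/side0.png

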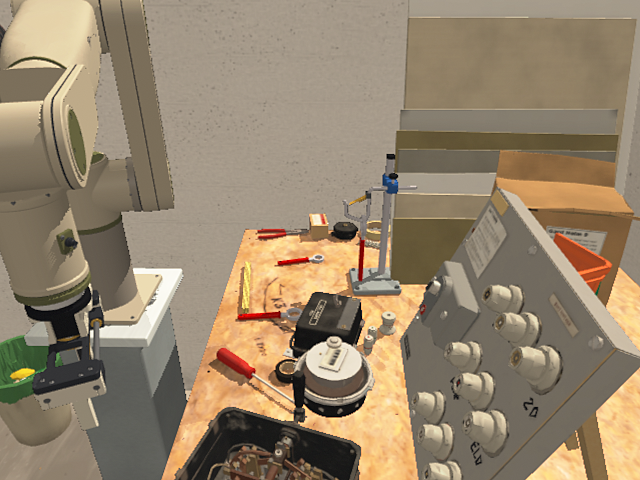

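The side view shows the stand at about (375,230), one spanner at (300,260) and another at (265,315), partly behind the black box. The scene view shows the first spanner at (268,262). Next I'll crop and measure.

```bash
python3 - <<'E'
from h import *
p=camera_params('side'); z=np.load('side0.npz'); i,d=z['i'],z['d']
cv2.imwrite('pics/crop1.png',cv2.resize(i[140:340,230:430],None,fx=3,fy=3,interpolation=cv2.INTER_CUBIC))
hsv=cv2.cvtColor(i,cv2.COLOR_BGR2HSV)
m=(((hsv[...,0]<8)|(hsv[...,0]>172))&(hsv[...,1]>150)&(hsv[...,2]>80)).astype(np.uint8)
n,l,st,c=cv2.connectedComponentsWithStats(m)
for k in range(1,n):
    if st[k,4]>25:
        v,u=np.where(l==k); W=world(p,u,v,d[v,u]); print(st[k],W.min(0).round(3),W.max(0).round(3),np.median(W,0).round(3))
E
```

```text
[257 229  30  10 187] [ 3.470e-01 -1.028e+00 -1.000e-03] [0.579 0.405 0.749] [0.4   0.372 0.01 ]
[358 237   7  44 171] [ 0.579 -1.028 -0.   ] [0.709 0.317 0.749] [0.677 0.052 0.104]
[278 257  31   9 147] [ 0.438 -1.028 -0.002] [0.579 0.227 0.749] [0.483 0.192 0.01 ]
[238 311  43  10 271] [ 0.357 -1.028 -0.   ] [ 0.579 -0.051  0.749] [ 0.414 -0.078  0.011]
[217 348  39  31 534] [ 0.341 -1.028 -0.   ] [ 0.579 -0.194  0.749] [ 0.386 -0.262  0.026]
```

View pics/crop1.png

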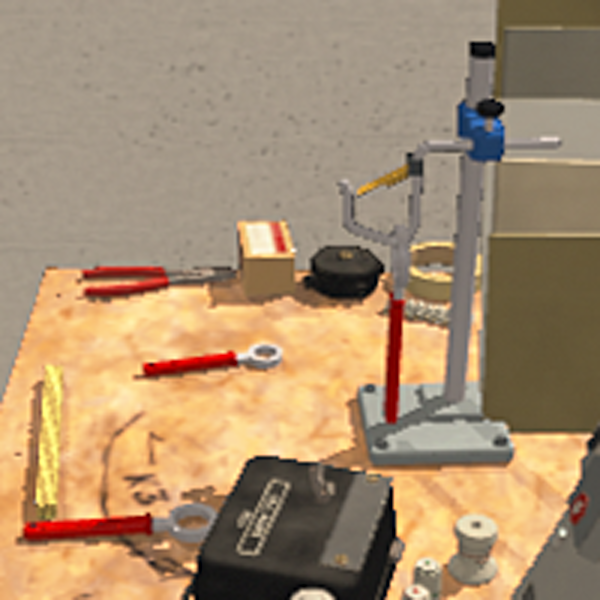

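The crop shows the hook tip at side pixel (345,202), the latch running to (366,196), and the largest spanner hanging at (362,260). The small spanner's ring is at (318,258). The medium spanner's ring is at (293,313), close to the black box.

```bash
python3 - <<'E'
from h import *
p=camera_params('side'); z=np.load('side0.npz'); i,d=z['i'],z['d']
v,u=np.mgrid[0:480,0:640]; W=world(p,u,v,d); ok=d>0
for nm,(x0,x1,y0,y1) in dict(mid=(.33,.55,-.14,-.02),small=(.42,.60,.14,.25)).items():
    m=ok&(W[...,0]>x0)&(W[...,0]<x1)&(W[...,1]>y0)&(W[...,1]<y1)&(W[...,2]>.006)&(W[...,2]<.018)
    n,l,st,c=cv2.connectedComponentsWithStats(m.astype(np.uint8),connectivity=8)
    for k in range(1,n):
        if st[k,4]>40:
            P=W[l==k]; r=cv2.minAreaRect((P[:,:2]*1000).astype(np.float32)); print(nm,st[k],P.min(0).round(3),P.max(0).round(3),r)
            np.save(f'{nm}_{k}.npy',P)
# stand slices
m=ok&(W[...,0]>.58)&(W[...,0]<.95)&(W[...,1]>-.1)&(W[...,1]<.25)&(W[...,2]>.03)
P=W[m]
for a in np.arange(.04,.42,.02):
    Q=P[abs(P[:,2]-a)<.005]
    Q=Q[np.argsort(Q[:,0])]
    print(round(a,2),[tuple(q) for q in np.round(Q[::max(1,len(Q)//8),:2],3).tolist()])
vv,uu=np.where(ok); 
for uv in [(345,201),(345,203),(346,208),(347,214),(352,217),(360,220),(368,212),(369,200),(356,200),(366,193),(390,200)]:
    print(uv,W[uv[1],uv[0]].round(3))
# base top
B=ok&(abs(W[...,2]-.015)<.012)&(W[...,0]>.6)&(W[...,0]<.9)&(W[...,1]>-.1)&(W[...,1]<.2)
print(W[B].min(0),W[B].max(0),cv2.minAreaRect((W[B][:,:2]*1000).astype(np.float32)))
E
```

```text
mid [242 300   7  13  71] [ 0.362 -0.059  0.007] [ 0.383 -0.021  0.018] ((373.0664367675781, -39.5120849609375), (15.914752960205078, 39.16598129272461), 8.532931327819824)
mid [237 308  65  12 344] [ 0.359 -0.09   0.006] [ 0.521 -0.042  0.016] ((439.5460510253906, -65.87158203125), (162.41444396972656, 46.029422760009766), 1.0239020586013794)
small [277 255  47  10 188] [0.435 0.172 0.006] [0.575 0.234 0.017] ((507.14703369140625, 193.5511474609375), (145.4799041748047, 41.255615234375), 21.497859954833984)
0.04 [(0.67, 0.061), (0.74, 0.101), (0.77, 0.09), (0.79, 0.092), (0.81, 0.088), (0.827, 0.093), (0.847, 0.091), (0.867, 0.094), (0.889, 0.093)]
0.06 [(0.671, 0.054), (0.742, 0.108), (0.772, 0.097), (0.794, 0.096), (0.815, 0.1), (0.839, 0.096), (0.86, 0.101), (0.884, 0.099), (0.907, 0.1)]
0.08 [(0.671, 0.056), (0.746, 0.105), (0.78, 0.107), (0.805, 0.102), (0.83, 0.103), (0.855, 0.101), (0.881, 0.105), (0.906, 0.107), (0.93, 0.103)]
0.1 [(0.586, -0.099), (0.742, 0.106), (0.778, 0.108), (0.807, 0.107), (0.835, 0.113), (0.86, 0.11), (0.89, 0.108), (0.917, 0.114), (0.942, 0.108)]
0.1
[... 1866 characters left out ...]
, (0.746, 0.105), (0.749, 0.104), (0.752, 0.114)]
0.38 [(0.732, 0.116), (0.737, 0.1), (0.739, 0.116), (0.742, 0.117), (0.743, 0.108), (0.744, 0.117), (0.746, 0.109), (0.746, 0.114)]
0.4 []
(345, 201) [0.629 0.057 0.271]
(345, 203) [0.629 0.054 0.267]
(346, 208) [0.632 0.052 0.254]
(347, 214) [0.636 0.055 0.236]
(352, 217) [0.649 0.055 0.227]
(360, 220) [0.669 0.054 0.22 ]
(368, 212) [0.689 0.055 0.242]
(369, 200) [0.69  0.058 0.274]
(356, 200) [0.657 0.061 0.272]
(366, 193) [0.682 0.063 0.291]
(390, 200) [0.75  0.105 0.254]
[ 0.60124098 -0.09961608  0.00301237] [0.88146334 0.19695546 0.02695342] ((740.84912109375, 47.60491943359375), (293.0274353027344, 278.7122497558594), 88.30792236328125)
```

```bash
cat >> h.py <<'E'
def yawR(yaw,pitch=0):
    # tool down, tool x along yaw; pitch>0 turns fingers forward (handle drops)
    return R.from_euler('z',yaw)*R.from_euler('y',-pitch)*R.from_euler('x',np.pi)
def delta(grasp,yaw,pitch=0,s=None,fr=.167):
    s=s or read_state(); R0=R.from_rotvec(s['orientation']); T=yawR(yaw,pitch)
    tcp=np.array(grasp)-T.apply([0,0,fr])
    return R0.inv().apply(tcp-s['tool_pos']).round(4),(R0.inv()*T).as_rotvec().round(4)
def now():
    s=read_state(); R0=R.from_rotvec(s['orientation']); g=s['tool_pos']+R0.apply([0,0,.167]); x=R0.apply([1,0,0]);zz=R0.apply([0,0,1])
    print('t',round(s['t'],2),'grasp',g.round(4),'x',x.round(3),'z',zz.round(3),'F',np.round(s['force'],1),'open',round(s['opening'],4),'gf',round(s['gripper_force'],1)); return s
E
python3 - <<'E'
from h import *
p=camera_params('side'); z=np.load('side0.npz'); i,d=z['i'],z['d']
hsv=cv2.cvtColor(i,cv2.COLOR_BGR2HSV)
m=(((hsv[...,0]<8)|(hsv[...,0]>172))&(hsv[...,1]>150)&(hsv[...,2]>80))
v,u=np.mgrid[0:480,0:640]; W=world(p,u,v,d)
for n,(u0,v0,w,h) in dict(mid=(238,311,43,10),small=(278,257,31,9)).items():
    k=np.zeros_like(m); k[v0:v0+h,u0:u0+w]=1
    P=W[k&m&(d>0)&(W[...,2]<.03)]
    print(n,cv2.minAreaRect((P[:,:2]*1000).astype(np.float32)),P.mean(0),cv2.fitLine(P[:,:2].astype(np.float32),cv2.DIST_L2,0,.01,.01).ravel())
B=(d>0)&(W[...,0]>.45)&(W[...,0]<.7)&(W[...,1]>-.25)&(W[...,1]<0)&(W[...,2]>.03)&(W[...,2]<.2)
print(W[B].min(0),W[B].max(0))
print(delta([.425,-.075,.24],0.0))
print((d[210:250,250:350]>0).mean())
E
```

```text
mid ((412.52447509765625, -69.04729461669922), (108.62158966064453, 33.40351867675781), 6.051746845245361) [ 0.41358321 -0.0769947   0.00983326] [ 0.9931724   0.11665585  0.41358322 -0.0769947 ]
small ((481.6703186035156, 203.37852478027344), (95.07052612304688, 43.06066131591797), 12.87229061126709) [0.48264776 0.19265506 0.00967766] [0.9605591  0.2780758  0.48264778 0.19265506]
[ 0.50054065 -0.24984993  0.03002895] [ 0.69975496 -0.08691993  0.11965815]
(array([ 0.3589, -0.3603, -0.0026]), array([-1.700e-03,  2.000e-04,  4.138e-01]))
0.996
```

Emit:
carry_out([
  {"hand":100,"x":0.045,"y":-0.045,"z":0,"ax":0,"ay":0,"az":0.05},
  {"hand":80,"x":0.09,"y":-0.09,"z":0,"ax":0,"ay":0,"az":0.1},
  {"hand":60,"x":0.135,"y":-0.135,"z":0,"ax":0,"ay":0,"az":0.17},
  {"hand":50,"x":0.18,"y":-0.18,"z":0,"ax":0,"ay":0,"az":0.23},
  {"hand":50,"x":0.23,"y":-0.23,"z":0,"ax":0,"ay":0,"az":0.3},
  {"hand":50,"x":0.28,"y":-0.28,"z":0,"ax":0,"ay":0,"az":0.36},
  {"hand":50,"x":0.32,"y":-0.325,"z":0,"ax":0,"ay":0,"az":0.41},
  {"hand":50,"x":0.36,"y":-0.36,"z":0,"ax":0,"ay":0,"az":0.41},
])

```text
t: 1.1
tool_pos: [0.4225, -0.0814, 0.4047]
orientation: [3.141, 0.004, 0.001]
force: [0.7, 0.0, 0.2]
opening: 0.0466
gripper_force: 0.0
```

```bash
python3 - <<'E'
from h import *
now(); p=camera_params('wrist'); i,d=read_camera('wrist'); cv2.imwrite('pics/w1.png',i); np.savez('w1.npz',i=i,d=d); print(p)
E
```

```text
t 1.1 grasp [ 0.4225 -0.0815  0.2377] x [1.    0.003 0.   ] z [ 0. -0. -1.] F [0.7 0.  0.2] open 0.0466 gf 0.0
{'fx': 419.2395953679904, 'fy': 419.2395953679904, 'cx': 321.5193461051126, 'cy': 237.47828930921943, 'position': array([ 0.49658081, -0.08189578,  0.38479019]), 'rotation': array([-0.213593  ,  0.21282578, -1.55777008])}
```

View pics/w1.png

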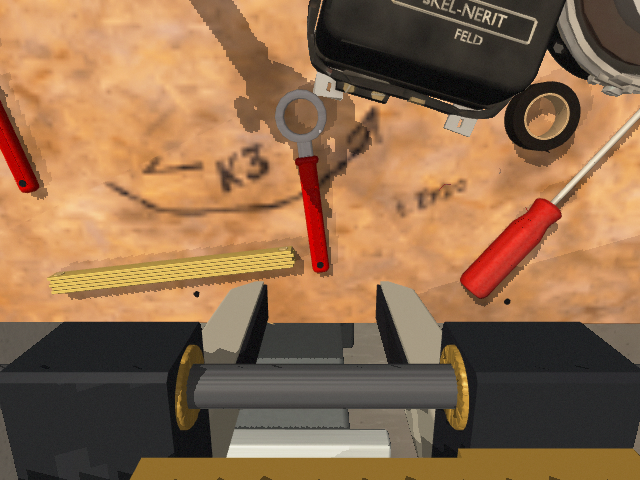

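The wrist view shows the medium ring at (301,117), with its sleeve from (306,157) to (321,270). The surroundings of the grip are clear.

```bash
cat > sp.py <<'E'
from h import *
def spanner(i,p,box,L):
    u0,v0,u1,v1=box
    hsv=cv2.cvtColor(i,cv2.COLOR_BGR2HSV); m=((((hsv[...,0]<8)|(hsv[...,0]>172))&(hsv[...,1]>120)&(hsv[...,2]>50))).astype(np.uint8)
    k=np.zeros_like(m); k[v0:v1,u0:u1]=1; m*=k
    n,l,st,c=cv2.connectedComponentsWithStats(m); j=1+np.argmax(st[1:,4]); v,u=np.where(l==j)
    P=np.array([ray(p,a,b,.012)[:2] for a,b in zip(u,v)])
    r=cv2.minAreaRect((P*1000).astype(np.float32)); return r,P.mean(0),cv2.fitLine(P.astype(np.float32),cv2.DIST_L2,0,.01,.01).ravel()
E
python3 - <<'E'
from sp import *
z=np.load('w1.npz'); i=z['i']; p=camera_params('wrist')
print(spanner(i,p,(285,145,335,285),0))
g=cv2.GaussianBlur(i[80:160,260:340],(0,0),1)
c=cv2.HoughCircles(cv2.cvtColor(g,cv2.COLOR_BGR2GRAY),cv2.HOUGH_GRADIENT,1,20,param1=100,param2=15,minRadius=12,maxRadius=32)
print(c)
for u,v in [(301,117)]+([(c[0,0,0]+260,c[0,0,1]+80)] if c is not None else []): print(ray(p,u,v,.01))
# depth compare
W=world(p,np.array([306,312,321]),np.array([165,220,260]),z['d'][[165,220,260],[306,312,321]]); print(W)
E
```

```text
(((415.18414306640625, -65.9756851196289), (108.81328582763672, 20.575275421142578), 6.111705303192139), array([ 0.41881073, -0.06666454]), array([ 0.9913394 ,  0.13132472,  0.41881073, -0.06666455], dtype=float32))
[[[40.5 36.5 18.2]]]
[ 0.50192336 -0.05585815  0.01      ]
[ 0.50233262 -0.05543016  0.01      ]
[[ 0.46149212 -0.06026864  0.01391608]
 [ 0.41164997 -0.06561296  0.01199152]
 [ 0.37349256 -0.07415198  0.01260134]]
```

```bash
python3 - <<'E'
from h import *
now(); print(delta([.4247,-.0657,.021],.126))
E
```

```text
t 1.15 grasp [ 0.4247 -0.0745  0.2376] x [1.    0.009 0.002] z [ 0.002  0.004 -1.   ] F [-1.3  4.5 -0.2] open 0.0467 gf 0.0
(array([ 0.    , -0.0086,  0.2167]), array([-0.0041, -0.002 , -0.1169]))
```

```bash
python3 - <<'E'
from sp import *
read_camera('wrist'); now(); p=camera_params('wrist'); i,d=read_camera('wrist')
r,c,f=spanner(i,p,(270,140,335,285),0); print(r,f, np.arctan(f[1]/f[0]))
g=cv2.GaussianBlur(i[70:170,250:340],(0,0),1)
c=cv2.HoughCircles(cv2.cvtColor(g,cv2.COLOR_BGR2GRAY),cv2.HOUGH_GRADIENT,1,20,param1=100,param2=15,minRadius=12,maxRadius=32)
print(c); q=ray(p,c[0,0,0]+250,c[0,0,1]+70,.01)[:2]; print(q)
dv=q-np.array(r[0])/1000; a=np.arctan2(dv[1],dv[0]); print(a,np.linalg.norm(dv)); a=.5*a+.5*np.arctan(f[1]/f[0]); gp=q-.078*np.array([np.cos(a),np.sin(a)]); print(gp,a); print(delta([*gp,.021],a))
E
```

```text
t 1.2 grasp [ 0.4237 -0.0779  0.2375] x [1.    0.012 0.   ] z [ 0.     0.002 -1.   ] F [ 0.6 -0.6 -0.2] open 0.0464 gf 0.0
((412.7275695800781, -73.81609344482422), (108.5467758178711, 20.539546966552734), 5.762868404388428) [ 0.99215764  0.12499268  0.41637215 -0.07452719] 0.12532045
[[[55.5 45.5 24.1]]]
[ 0.50183243 -0.06336317]
0.11677664095329883 0.08971588105403233
[ 0.42440319 -0.07278191] 0.12104854521238625
(array([ 0.0016, -0.0076,  0.2164]), array([-0.0006,  0.0005, -0.1107]))
```

Emit:
carry_out([
  {"hand":50,"x":0.002,"y":-0.008,"z":0.05,"ax":0,"ay":0,"az":-0.05},
  {"hand":50,"x":0.002,"y":-0.008,"z":0.1,"ax":0,"ay":0,"az":-0.11},
  {"hand":50,"x":0.002,"y":-0.008,"z":0.14,"ax":0,"ay":0,"az":-0.11},
  {"hand":50,"x":0.002,"y":-0.008,"z":0.17,"ax":0,"ay":0,"az":-0.11},
  {"hand":50,"x":0.002,"y":-0.008,"z":0.18,"ax":0,"ay":0,"az":-0.11},
  {"hand":50,"x":0.002,"y":-0.008,"z":0.18,"ax":0,"ay":0,"az":-0.11},
])

```text
t: 2.0
tool_pos: [0.4242, -0.0762, 0.2246]
orientation: [-3.136, -0.177, 0.002]
force: [-1.3, -0.0, 0.1]
opening: 0.0464
gripper_force: 0.0
```

```bash
python3 - <<'E'
from h import *
now(); print(delta([.4244,-.0728,.021],.121))
E
```

```text
t 2.0 grasp [ 0.424  -0.0761  0.0576] x [ 0.994  0.112 -0.001] z [-0.001  0.    -1.   ] F [-1.3 -0.   0.1] open 0.0464 gf 0.0
(array([ 0.0006, -0.0033,  0.0366]), array([-0.0003,  0.0011, -0.0083]))
```

Emit:
carry_out([
  {"hand":50,"x":0.0005,"y":-0.003,"z":0.02,"ax":0,"ay":0,"az":-0.008},
  {"hand":50,"x":0.0005,"y":-0.003,"z":0.036,"ax":0,"ay":0,"az":-0.008},
  {"hand":50,"x":0.0005,"y":-0.003,"z":0.036,"ax":0,"ay":0,"az":-0.008},
  {"hand":0,"x":0.0005,"y":-0.003,"z":0.036,"ax":0,"ay":0,"az":-0.008},
  {"hand":0,"x":0.0005,"y":-0.003,"z":0.036,"ax":0,"ay":0,"az":-0.008},
  {"hand":0,"x":0.0005,"y":-0.003,"z":0.036,"ax":0,"ay":0,"az":-0.008},
  {"hand":0,"x":0.0005,"y":-0.003,"z":0.036,"ax":0,"ay":0,"az":-0.008},
  {"hand":0,"x":0.0005,"y":-0.003,"z":0.036,"ax":0,"ay":0,"az":-0.008},
], newtons=30)

```text
t: 3.0
tool_pos: [0.4248, -0.0725, 0.1891]
orientation: [3.135, 0.191, 0.001]
force: [-0.3, 0.3, 4.2]
opening: 0.0154
gripper_force: 30.0
```

```bash
python3 - <<'E'
from h import *
now(); print(delta([.4244,-.0728,.36],0))
E
```

```text
t 3.0 grasp [ 0.4249 -0.0725  0.0221] x [0.993 0.122 0.001] z [ 0.001 -0.    -1.   ] F [-0.3  0.3  4.2] open 0.0154 gf 30.0
(array([-2.000e-04,  4.000e-04, -3.379e-01]), array([ 0.0003, -0.0006,  0.1219]))
```

Emit:
carry_out([
  {"hand":0,"x":0,"y":0,"z":-0.03,"ax":0,"ay":0,"az":0},
  {"hand":0,"x":0,"y":0,"z":-0.08,"ax":0,"ay":0,"az":0.02},
  {"hand":0,"x":0,"y":0,"z":-0.13,"ax":0,"ay":0,"az":0.05},
  {"hand":0,"x":0,"y":0,"z":-0.18,"ax":0,"ay":0,"az":0.08},
  {"hand":0,"x":0,"y":0,"z":-0.23,"ax":0,"ay":0,"az":0.1},
  {"hand":0,"x":0,"y":0,"z":-0.27,"ax":0,"ay":0,"az":0.12},
  {"hand":0,"x":0,"y":0,"z":-0.29,"ax":0,"ay":0,"az":0.12},
  {"hand":0,"x":0,"y":0,"z":-0.29,"ax":0,"ay":0,"az":0.12},
])

```text
t: 4.0
tool_pos: [0.4248, -0.0725, 0.4792]
orientation: [3.141, 0.004, 0.002]
force: [-0.3, -1.2, -2.2]
opening: 0.0158
gripper_force: 30.0
```

```bash
python3 - <<'E'
from h import *
now()
p=camera_params('side'); z=np.load('side0.npz'); d=z['d']
v,u=np.mgrid[0:480,0:640]; W=world(p,u,v,d); ok=(d>0)&(W[...,1]>.03)&(W[...,1]<.085)&(W[...,0]>.6)&(W[...,0]<.8)&(W[...,2]>.19)
for r in range(190,226):
    q=W[r][ok[r]]; print(r,[tuple(a) for a in (q*1000).round().astype(int).tolist()][:9])
E
```

```text
t 4.0 grasp [ 0.4251 -0.0725  0.3122] x [1.    0.002 0.001] z [ 0.001 -0.    -1.   ] F [-0.3 -1.2 -2.2] open 0.0158 gf 30.0
190 [(686, 58, 301), (688, 59, 301), (691, 58, 301), (693, 52, 303), (696, 58, 301), (698, 56, 302), (701, 56, 302), (703, 57, 302), (706, 59, 301)]
191 [(680, 69, 294), (682, 68, 294), (685, 70, 293), (686, 59, 298), (688, 56, 299), (691, 56, 299), (693, 55, 300), (731, 76, 291), (732, 64, 296)]
192 [(679, 66, 292), (682, 69, 291), (684, 58, 296), (686, 57, 296), (688, 57, 296), (691, 60, 295), (732, 67, 292), (733, 57, 296), (735, 53, 298)]
193 [(680, 69, 288), (682, 63, 291), (684, 58, 293), (686, 56, 294), (689, 59, 293), (692, 61, 292), (734, 62, 292), (736, 57, 294), (738, 51, 297)]
194 [(680, 65, 287), (681, 50, 294), (683, 51, 293), (686, 51, 293), (688, 52, 293), (691, 51, 293)]
195 [(677, 64, 285), (679, 60, 287), (681, 50, 291), (683, 48, 292), (686, 50, 291), (688, 52, 290), (691, 48, 292)]
196 [(672, 63, 283), (674, 61, 283), (677, 58, 285), (679, 59, 284), (681, 50, 288), (684, 51, 288), (686, 49, 289), (688, 51, 288), (691, 51, 288)]
197 [(667, 63
[... 3351 characters left out ...]
1), (669, 54, 220), (672, 55, 219), (674, 45, 224), (676, 45, 224), (679, 45, 224)]
221 [(662, 55, 216), (664, 52, 218), (667, 55, 216), (670, 57, 215), (672, 57, 215), (674, 48, 220), (676, 41, 223), (679, 43, 222), (681, 43, 222)]
222 [(670, 59, 211), (674, 78, 202), (674, 42, 220), (676, 41, 220), (679, 39, 221), (681, 37, 223), (684, 40, 221)]
223 [(672, 78, 199), (675, 82, 197), (674, 40, 218), (676, 39, 219), (679, 40, 218), (681, 35, 221), (684, 38, 219)]
224 [(672, 80, 195), (674, 75, 198), (674, 43, 214), (676, 34, 218), (679, 39, 216), (681, 38, 217), (684, 37, 217)]
225 [(672, 76, 194), (675, 79, 192), (674, 40, 212), (676, 34, 215), (679, 37, 214), (682, 41, 212), (684, 35, 215)]
```

Emit:
carry_out([
  {"hand":0,"x":0.015,"y":-0.015,"z":-0.013,"ax":0,"ay":0,"az":-0.01},
  {"hand":0,"x":0.04,"y":-0.04,"z":-0.013,"ax":0,"ay":0,"az":-0.02},
  {"hand":0,"x":0.07,"y":-0.07,"z":-0.013,"ax":0,"ay":0,"az":-0.04},
  {"hand":0,"x":0.095,"y":-0.1,"z":-0.013,"ax":0,"ay":0,"az":-0.05},
  {"hand":0,"x":0.11,"y":-0.115,"z":-0.013,"ax":0,"ay":0,"az":-0.063},
  {"hand":0,"x":0.119,"y":-0.124,"z":-0.013,"ax":0,"ay":0,"az":-0.063},
  {"hand":0,"x":0.119,"y":-0.124,"z":-0.013,"ax":0,"ay":0,"az":-0.063},
  {"hand":0,"x":0.119,"y":-0.124,"z":-0.013,"ax":0,"ay":0,"az":-0.063},
])

```text
t: 5.0
tool_pos: [0.543, 0.0512, 0.4912]
orientation: [3.14, 0.101, -0.001]
force: [0.3, 0.1, -0.9]
opening: 0.0154
gripper_force: 30.0
```

```bash
python3 - <<'E'
from h import *
now(); pw=camera_params('wrist'); i,d=read_camera('wrist'); np.savez('w2.npz',i=i,d=d,pos=pw['position'],rot=pw['rotation'])
j,e=read_camera('side'); np.savez('s2.npz',i=j,d=e)
a=cv2.resize(i[0:330,160:480],(400,412)); b=cv2.resize(j[150:253,310:410],(400,412),interpolation=cv2.INTER_CUBIC)
cv2.imwrite('pics/c2.png',np.hstack([a,b]))
E
```

```text
t 5.0 grasp [0.5429 0.0512 0.3242] x [ 0.998  0.064 -0.001] z [-0.001 -0.    -1.   ] F [ 0.3  0.1 -0.9] open 0.0154 gf 30.0
```

View pics/c2.png

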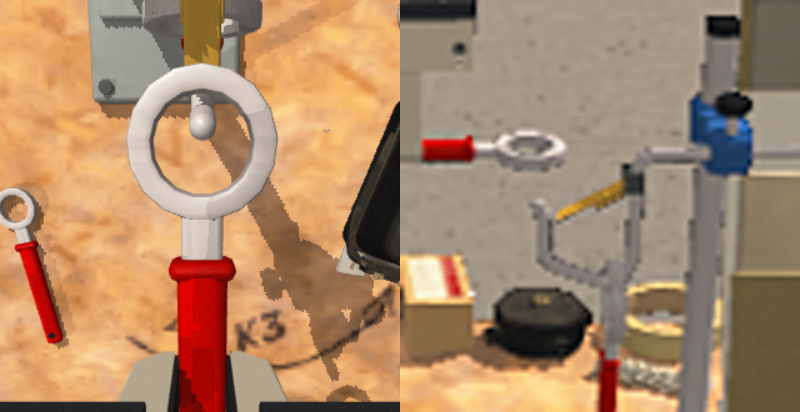

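The wrist view shows the ring centred at about (322,112) with the tip inside it at (322,98), laterally aligned. In the side view the level ring at (342,187) is just above the tip at (345,202).

```bash
python3 - <<'E'
from h import *
z=np.load('w2.npz'); pw=camera_params('wrist'); pw['position']=z['pos']; pw['rotation']=z['rot']; d=z['d']
print('tip top wrist z=.275',ray(pw,321.6,98,.275))
v,u=np.mgrid[0:480,0:640]; W=world(pw,u,v,d)
print('tip depth',W[92:112:3,319:325:2].round(3).tolist())
m=(d>0)&(W[...,2]>.30)&(W[...,2]<.33)&(W[...,0]>.59)
P=W[m]; print('ring',P.min(0),P.max(0),np.median(P[:,2]))
(c,r)=cv2.minEnclosingCircle(P[:,:2].astype(np.float32)); print(c,r)
hsv=cv2.cvtColor(z['i'],cv2.COLOR_BGR2HSV)
ps=camera_params('side'); s=np.load('s2.npz'); W=world(ps,u,v,s['d'])
m=(s['d']>0)&(W[...,2]>.295)&(W[...,2]<.33)&(W[...,0]>.59)&(W[...,0]<.66)&(W[...,1]<.09)
P=W[m]; print('ring side',P.min(0),P.max(0),np.median(P,0))
E
```

```text
tip top wrist z=.275 [0.6263841  0.05587737 0.275     ]
tip depth [[[0.629, 0.057, 0.272], [0.629, 0.056, 0.273], [0.629, 0.055, 0.274]], [[0.628, 0.057, 0.274], [0.617, 0.055, 0.471], [0.628, 0.055, 0.275]], [[0.626, 0.057, 0.275], [0.626, 0.056, 0.275], [0.626, 0.055, 0.274]], [[0.625, 0.057, 0.275], [0.625, 0.056, 0.275], [0.625, 0.055, 0.274]], [[0.624, 0.057, 0.274], [0.624, 0.056, 0.273], [0.624, 0.055, 0.274]], [[0.623, 0.057, 0.274], [0.623, 0.056, 0.274], [0.623, 0.055, 0.273]], [[0.621, 0.057, 0.274], [0.621, 0.056, 0.274], [0.621, 0.055, 0.273]]]
ring [0.59000301 0.03346987 0.30243094] [0.64087845 0.07787411 0.31406572] 0.31154148147788996
(0.6150529980659485, 0.05502816662192345) 0.026033325120806694
ring side [0.59086571 0.03088204 0.30267074] [0.64049701 0.07623008 0.31514993] [0.6177278  0.0477055  0.31058399]
```

Emit:
carry_out([
  {"hand":0,"x":0.0035,"y":0,"z":0.005,"ax":0,"ay":0,"az":0},
  {"hand":0,"x":0.0035,"y":0,"z":0.014,"ax":0,"ay":0,"az":0},
  {"hand":0,"x":0.0035,"y":0,"z":0.023,"ax":0,"ay":0,"az":0},
  {"hand":0,"x":0.0035,"y":0,"z":0.032,"ax":0,"ay":0,"az":0},
  {"hand":0,"x":0.0035,"y":0,"z":0.039,"ax":0,"ay":0,"az":0},
  {"hand":0,"x":0.0035,"y":0,"z":0.044,"ax":0,"ay":0,"az":0},
  {"hand":0,"x":0.0035,"y":0,"z":0.048,"ax":0,"ay":0,"az":0},
  {"hand":0,"x":0.0035,"y":0,"z":0.05,"ax":0,"ay":0,"az":0},
])

```text
t: 6.1
tool_pos: [0.5469, 0.052, 0.4417]
orientation: [-3.14, -0.102, -0.0]
force: [-2.2, 0.6, 0.1]
opening: 0.0158
gripper_force: 30.0
```

```bash
python3 - <<'E'
from h import *
s=now(); print(s['wrist_torque'])
E
```

```text
t 6.1 grasp [0.5469 0.0521 0.2747] x [0.998 0.065 0.   ] z [ 0.  0. -1.] F [-2.2  0.6  0.1] open 0.0158 gf 30.0
[ 0.09420888  0.00047396 -0.02043307]
```

Emit:
carry_out([
  {"hand":0,"x":0,"y":0,"z":0.002,"ax":0,"ay":0,"az":0},
  {"hand":0,"x":0,"y":0,"z":0.004,"ax":0,"ay":0,"az":0},
  {"hand":0,"x":0,"y":0,"z":0.0065,"ax":0,"ay":0,"az":0},
  {"hand":0,"x":0,"y":0,"z":0.009,"ax":0,"ay":0,"az":0},
  {"hand":0,"x":0,"y":0,"z":0.011,"ax":0,"ay":0,"az":0},
  {"hand":0,"x":0,"y":0,"z":0.013,"ax":0,"ay":0,"az":0},
])

```text
t: 6.85
tool_pos: [0.547, 0.052, 0.4286]
orientation: [-3.14, -0.102, -0.001]
force: [-0.5, 1.0, -1.7]
opening: 0.0152
gripper_force: 30.0
```

```bash
python3 - <<'E'
from h import *
s=now(); print(s['wrist_torque'])
j,e=read_camera('side'); np.savez('s3.npz',i=j,d=e)
i,d=read_camera('wrist'); 
a=cv2.resize(i[0:330,160:480],(400,412)); b=cv2.resize(j[150:253,310:410],(400,412),interpolation=cv2.INTER_CUBIC)
cv2.imwrite('pics/c3.png',np.hstack([a,b]))
E
```

```text
t 6.85 grasp [0.5471 0.052  0.2616] x [0.998 0.065 0.001] z [ 0.001  0.    -1.   ] F [-0.5  1.  -1.7] open 0.0152 gf 30.0
[ 0.04457852  0.03628014 -0.01426885]
```

View pics/c3.png

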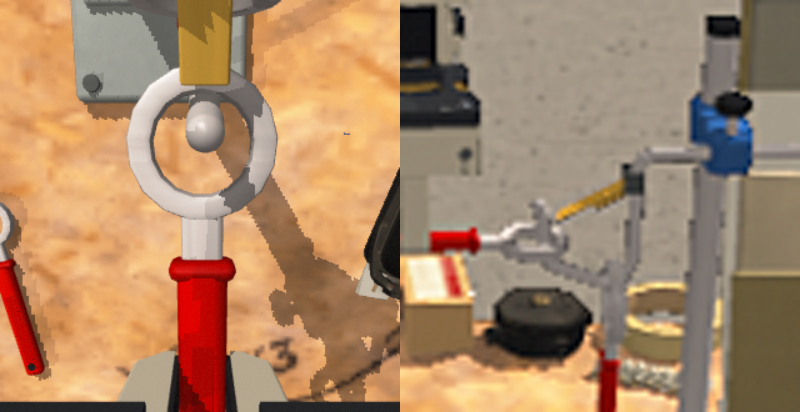

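The latch is shut and lies above the ring in both views: brass at (204,60) over the rim in the wrist view, and post through the ring in the side view. The ring is about 6 mm above the bar. Next I'll plan the tipping path by clearance in the hook's plane.

```bash
cat > tip.py <<'E'
from h import *
bar=np.array([[-4,-5],[-3,-9],[0,-18],[0,-38],[1.5,-43],[6,-47],[10,-48.2],[26,-54],[38,-58.5],[46,-59],[54,-54],[58,-45],[58,30]],float)
def dens(a): return np.vstack([np.linspace(a[k],a[k+1],12) for k in range(len(a)-1)])
B=dens(bar); L=dens(np.array([[6,-13],[55,12]],float))
def clear(C,th,ri,ro):
    X=np.array([np.cos(th),np.sin(th)]); N=np.array([-X[1],X[0]])
    out=9e9
    for pts,r in((B,5),(L,2)):
        q=pts-C; a=q@X; n=abs(q@N)-5
        for sg in (1,-1):
            b=abs(sg*a-(ri+ro)/2)-(ro-ri)/2
            dd=np.hypot(np.maximum(b,0),np.maximum(n,0))+np.minimum(np.maximum(b,n),0)
            out=min(out,dd.min()-r)
    # bore must enclose bar: handled by path continuity
    return out
def path(ri,ro,C0,ths):
    C=np.array(C0,float); res=[]
    for th in ths:
        best=max(((clear(C+[dx,dz],th,ri,ro)-.02*np.hypot(dx,dz),dx,dz) for dx in np.arange(-4,4.1,.5) for dz in np.arange(-5,4.1,.5)))
        C=C+best[1:]; res.append((round(th,2),*C,round(clear(C,th,ri,ro),2)))
    return res
if __name__=='__main__':
    print('mid'); [print(*r) for r in path(15,22.5,(2,-31),np.arange(0,1.5,.1))]
    print('small'); [print(*r) for r in path(12,18.5,(1,-31),np.arange(0,1.5,.1))]
E
python3 tip.py
```

```text
mid
0.0 0.0 -29.0 10.0
0.1 0.0 -29.0 9.44
0.2 0.0 -29.0 8.72
0.3 0.5 -34.0 8.33
0.4 1.5 -38.0 8.05
0.5 2.0 -39.5 7.79
0.6 3.5 -42.0 7.78
0.7 4.5 -43.5 7.77
0.8 6.5 -45.5 7.97
0.9 8.0 -46.5 8.37
1.0 10.0 -48.0 8.68
1.1 12.0 -49.0 9.12
1.2 15.0 -50.0 9.84
1.3 16.5 -50.5 9.53
1.4 16.5 -50.5 8.84
small
0.0 0.0 -31.0 7.0
0.1 0.0 -31.0 6.45
0.2 0.5 -35.0 5.91
0.3 1.0 -37.0 5.71
0.4 1.5 -39.0 5.26
0.5 2.0 -40.5 5.14
0.6 3.0 -42.0 5.09
0.7 4.5 -43.5 5.03
0.8 6.0 -45.0 5.3
0.9 7.0 -46.0 5.58
1.0 9.0 -47.5 5.8
1.1 10.5 -48.5 6.21
1.2 13.5 -49.5 6.81
1.3 13.5 -49.5 6.61
1.4 15.0 -50.0 5.92
```

```bash
cat >> tip.py <<'E'
def plan(seq,xr,zr,post,T,yaw,s=None,flat=False):
    """seq: (theta,Cx,Cz) mm in hook plane -> deltas in current tool axes"""
    s=s or read_state(); R0=R.from_rotvec(s['orientation']); h=np.array([np.cos(yaw),np.sin(yaw),0])
    for th,cx,cz in seq:
        C=np.array([*post,T])+h*cx/1000+np.array([0,0,cz/1000]); Rt=yawR(yaw,th)
        d=R0.inv().apply(C-Rt.apply([xr,0,zr])-s['tool_pos']); r=(R0.inv()*Rt).as_rotvec()
        print(th,d.round(4),r.round(3))
E
python3 - <<'E'
from tip import *
now()
plan([(0,-3,-30),(0,0,-30),(.1,0,-30),(.2,.3,-32),(.3,.7,-35),(.4,1.5,-37.5),(.5,2,-39.5),(.6,3.5,-42),(.7,5,-44),(.8,6.5,-45.5),(1,10,-48),(1.2,14,-49.5)],.0763,.184,(.6305,.0559),.275,.065)
E
```

```text
t 6.95 grasp [0.5469 0.0521 0.2614] x [ 0.998  0.065 -0.   ] z [-0.  0. -1.] F [ 0.3  0.  -2.3] open 0.0155 gf 30.0
0 [ 0.0044  0.0016 -0.0006] [-0.  0. -0.]
0 [ 0.0074  0.0016 -0.0006] [-0.  0. -0.]
0.1 [-0.0106  0.0016  0.008 ] [-0.   0.1 -0. ]
0.2 [-0.0274  0.0016  0.0203] [-0.   0.2 -0. ]
0.3 [-0.0429  0.0016  0.0352] [-0.   0.3 -0. ]
0.4 [-0.0568  0.0016  0.0512] [-0.   0.4 -0. ]
0.5 [-0.0695  0.0016  0.068 ] [ 0.   0.5 -0. ]
0.6 [-0.0797  0.0016  0.0867] [ 0.   0.6 -0. ]
0.7 [-0.0882  0.0016  0.1059] [ 0.   0.7 -0. ]
0.8 [-0.095   0.0016  0.1255] [ 0.   0.8 -0. ]
1 [-0.1024  0.0016  0.1662] [ 0.  1. -0.]
1.2 [-0.1015  0.0016  0.2074] [ 0.   1.2 -0. ]
```

Emit:
carry_out([
  {"hand":0,"x":0.004,"y":0.001,"z":0,"ax":0,"ay":0,"az":0},
  {"hand":0,"x":0.0075,"y":0.001,"z":0,"ax":0,"ay":0,"az":0},
  {"hand":0,"x":-0.0015,"y":0.001,"z":0.004,"ax":0,"ay":0.05,"az":0},
  {"hand":0,"x":-0.0105,"y":0.001,"z":0.008,"ax":0,"ay":0.1,"az":0},
  {"hand":0,"x":-0.0275,"y":0.001,"z":0.02,"ax":0,"ay":0.2,"az":0},
  {"hand":0,"x":-0.043,"y":0.001,"z":0.035,"ax":0,"ay":0.3,"az":0},
  {"hand":0,"x":-0.057,"y":0.001,"z":0.051,"ax":0,"ay":0.4,"az":0},
  {"hand":0,"x":-0.057,"y":0.001,"z":0.051,"ax":0,"ay":0.4,"az":0},
])

```text
t: 7.95
tool_pos: [0.4884, 0.0473, 0.3754]
orientation: [-3.066, -0.099, -0.615]
force: [-1.1, 0.1, -0.5]
opening: 0.0153
gripper_force: 30.0
```

```bash
python3 - <<'E'
from tip import *
now()
plan([(.4,1.5,-37.5),(.5,2,-39.5),(.6,3.5,-42),(.7,5,-44),(.8,6.5,-45.5),(.9,8,-47),(1,10,-48),(1.1,12,-49),(1.2,14,-49.5)],.0763,.184,(.6305,.0559),.275,.065)
E
```

```text
t 7.95 grasp [0.5526 0.0516 0.2213] x [0.921 0.06  0.385] z [ 0.385  0.025 -0.923] F [-1.1  0.1 -0.5] open 0.0153 gf 30.0
0.4 [ 0.0025  0.0007 -0.001 ] [-0.     0.004 -0.   ]
0.5 [-0.0157  0.0007  0.0097] [-0.     0.104 -0.   ]
0.6 [-0.0323  0.0007  0.0229] [-0.     0.204 -0.   ]
0.7 [-0.0476  0.0007  0.0374] [-0.     0.304 -0.   ]
0.8 [-0.0614  0.0007  0.0529] [-0.     0.404 -0.   ]
0.9 [-0.0738  0.0007  0.0698] [-0.     0.504 -0.   ]
1 [-0.0839  0.0008  0.0876] [-0.     0.604 -0.   ]
1.1 [-0.0924  0.0008  0.1066] [-0.     0.704 -0.   ]
1.2 [-0.0989  0.0008  0.1259] [-0.     0.804 -0.001]
```

Emit:
carry_out([
  {"hand":0,"x":-0.018,"y":0,"z":0.0105,"ax":0,"ay":0.1,"az":0},
  {"hand":0,"x":-0.035,"y":0,"z":0.024,"ax":0,"ay":0.2,"az":0},
  {"hand":0,"x":-0.05,"y":0,"z":0.038,"ax":0,"ay":0.3,"az":0},
  {"hand":0,"x":-0.064,"y":0,"z":0.054,"ax":0,"ay":0.4,"az":0},
  {"hand":0,"x":-0.076,"y":0,"z":0.0705,"ax":0,"ay":0.5,"az":0},
  {"hand":0,"x":-0.0865,"y":0,"z":0.0885,"ax":0,"ay":0.6,"az":0},
  {"hand":0,"x":-0.095,"y":0,"z":0.1075,"ax":0,"ay":0.7,"az":0},
  {"hand":0,"x":-0.1015,"y":0,"z":0.127,"ax":0,"ay":0.8,"az":0},
])

```text
t: 8.95
tool_pos: [0.4671, 0.0612, 0.2554]
orientation: [-2.651, -0.145, -1.491]
force: [0.0, -13.1, -2.5]
opening: 0.0181
gripper_force: 37.3
```

```bash
python3 - <<'E'
from tip import *
now()
j,e=read_camera('side'); i,d=read_camera('wrist'); s=now()
plan([(1.2,14,-49.5),(1.2,14,-53),(1.4,17,-55)],.0763,.184,(.6305,.0559),.275,.065)
a=cv2.resize(i[0:330,160:480],(400,412)); b=cv2.resize(j[150:253,310:410],(400,412),interpolation=cv2.INTER_CUBIC)
cv2.imwrite('pics/c4.png',np.hstack([a,b]))
E
```

```text
t 8.95 grasp [0.6084 0.0831 0.1691] x [0.517 0.036 0.855] z [ 0.846  0.131 -0.517] F [  0.  -13.1  -2.5] open 0.0181 gf 37.3
t 9.05 grasp [0.6076 0.0837 0.1677] x [0.519 0.034 0.854] z [ 0.845  0.133 -0.519] F [-2.1 -8.5 -7.9] open 0.018 gf 34.9
1.2 [-0.0398  0.0161 -0.0027] [-0.078  0.176 -0.007]
1.2 [-0.0428  0.0162 -0.0009] [-0.078  0.176 -0.007]
1.4 [-0.0742  0.0184  0.0273] [-0.077  0.376 -0.014]
```

View pics/c4.png

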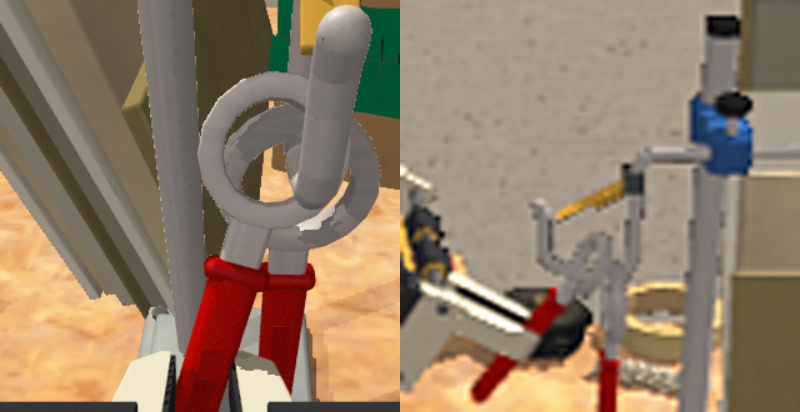

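The ring is threaded on the bar, with the latch shut in the side view. But the tool has drifted about +25 mm in y and turned, with 13 N on it. I'll check the joints.

```bash
python3 - <<'E'
from tip import *
s=now(); print(s['q'].round(3),s['dq'].round(3),s['wrist_torque'].round(2),s['tool_pos'])
plan([(1.05,11,-49.5),(.95,10,-48)],.0763,.184,(.6305,.0559),.275,.065)
E
```

```text
t 9.05 grasp [0.6076 0.0837 0.1677] x [0.519 0.034 0.854] z [ 0.845  0.133 -0.519] F [-2.1 -8.5 -7.9] open 0.018 gf 34.9
[-0.05  -0.484  2.494  0.995  0.21   0.525] [-0.003 -0.016 -0.002 -0.255 -0.     0.261] [-0.37  1.79 -1.67] [0.46659009 0.06148942 0.2543384 ]
1.05 [-0.0151  0.0148 -0.0194] [-0.078  0.026 -0.001]
0.95 [ 0.0042  0.0141 -0.0282] [-0.078 -0.074  0.003]
```

Emit:
carry_out([
  {"hand":0,"x":0.001,"y":0.003,"z":-0.006,"ax":-0.015,"ay":-0.02,"az":0},
  {"hand":0,"x":0.002,"y":0.006,"z":-0.012,"ax":-0.03,"ay":-0.035,"az":0},
  {"hand":0,"x":0.002,"y":0.006,"z":-0.012,"ax":-0.03,"ay":-0.035,"az":0},
])

```text
t: 9.43
tool_pos: [0.4619, 0.0548, 0.265]
orientation: [-2.702, -0.131, -1.455]
force: [-1.4, -2.4, -3.1]
opening: 0.0167
gripper_force: 28.6
```

```bash
python3 - <<'E'
from tip import *
s=now(); print(s['q'].round(3),s['tool_pos'])
plan([(.95,10,-48),(.85,8,-47)],.0763,.184,(.6305,.0559),.275,.065)
E
```

```text
t 9.43 grasp [0.6004 0.0718 0.1733] x [0.548 0.042 0.835] z [ 0.829  0.102 -0.549] F [-1.4 -2.4 -3.1] open 0.0167 gf 28.6
[-0.052 -0.537  2.493  0.627  0.249  0.887] [0.46187212 0.05484437 0.26504158]
0.95 [-0.0029  0.0091 -0.0174] [-0.047 -0.039  0.008]
0.85 [ 0.0158  0.0088 -0.0256] [-0.047 -0.139  0.01 ]
```

Emit:
carry_out([
  {"hand":0,"x":-0.001,"y":0.004,"z":-0.009,"ax":-0.02,"ay":-0.02,"az":0},
  {"hand":0,"x":-0.001,"y":0.009,"z":-0.018,"ax":-0.047,"ay":-0.045,"az":0.008},
  {"hand":0,"x":0.003,"y":0.009,"z":-0.02,"ax":-0.047,"ay":-0.07,"az":0.008},
  {"hand":0,"x":0.003,"y":0.009,"z":-0.02,"ax":-0.047,"ay":-0.07,"az":0.008},
])

```text
t: 9.93
tool_pos: [0.4493, 0.0446, 0.279]
orientation: [-2.788, -0.091, -1.38]
force: [-1.2, -0.0, -0.5]
opening: 0.0161
gripper_force: 28.4
```

```bash
python3 - <<'E'
from tip import *
s=now(); print(s['q'].round(3),s['tool_pos'])
plan([(.95,10,-48),(.9,9,-47)],.0763,.184,(.6305,.0559),.275,.065)
E
```

```text
t 9.93 grasp [0.5818 0.0533 0.1777] x [0.605 0.04  0.795] z [ 0.793  0.052 -0.607] F [-1.2 -0.  -0.5] open 0.0161 gf 28.4
[-0.056 -0.622  2.494  0.273  0.367  1.241] [0.44928786 0.04455178 0.27902661]
0.95 [-0.0071  0.0004  0.0023] [-0.001  0.031  0.   ]
0.9 [ 0.0022  0.0004 -0.003 ] [-0.001 -0.019  0.   ]
```

Emit:
carry_out([
  {"hand":0,"x":-0.001,"y":0,"z":0.0035,"ax":0,"ay":0,"az":0},
  {"hand":0,"x":-0.0025,"y":0,"z":0.007,"ax":0,"ay":0,"az":0},
  {"hand":0,"x":-0.0025,"y":0,"z":0.007,"ax":0,"ay":0,"az":0},
])

```text
t: 10.3
tool_pos: [0.4524, 0.0446, 0.2705]
orientation: [-2.791, -0.09, -1.376]
force: [0.3, 0.9, -1.1]
opening: 0.016
gripper_force: 28.4
```

```bash
python3 - <<'E'
from tip import *
s=now(); print(s['q'].round(3),s['wrist_torque'].round(2))
E
```

```text
t 10.3 grasp [0.5846 0.0531 0.1687] x [0.608 0.039 0.793] z [ 0.791  0.051 -0.609] F [ 0.3  0.9 -1.1] open 0.016 gf 28.4
[-0.055 -0.588  2.49   0.286  0.34   1.228] [-0.01  0.54  0.06]
```

Release, then back away along the tool axis.

Emit:
carry_out([
  {"hand":40,"x":0,"y":0,"z":0,"ax":0,"ay":0,"az":0},
  {"hand":40,"x":0,"y":0,"z":0,"ax":0,"ay":0,"az":0},
  {"hand":40,"x":0,"y":0,"z":0,"ax":0,"ay":0,"az":0},
  {"hand":40,"x":0.012,"y":0,"z":-0.012,"ax":0,"ay":-0.05,"az":0},
  {"hand":40,"x":0.03,"y":0,"z":-0.03,"ax":0,"ay":-0.15,"az":0},
  {"hand":40,"x":0.05,"y":0,"z":-0.06,"ax":0,"ay":-0.3,"az":0},
  {"hand":40,"x":0.07,"y":0,"z":-0.1,"ax":0,"ay":-0.45,"az":0},
  {"hand":40,"x":0.09,"y":0,"z":-0.14,"ax":0,"ay":-0.6,"az":0},
])

```text
t: 11.3
tool_pos: [0.3952, 0.0408, 0.4297]
orientation: [-3.092, -0.099, -0.489]
force: [0.7, 0.6, 0.2]
opening: 0.0368
gripper_force: 0.0
```

```bash
python3 - <<'E'
from tip import *
s=now(); print(s['q'].round(3))
j,e=read_camera('side'); np.savez('s5.npz',i=j,d=e)
cv2.imwrite('pics/c5.png',cv2.resize(j[150:300,230:430],(800,600),interpolation=cv2.INTER_CUBIC))
print(delta([.45,.15,.24],.27))
E
```

```text
t 11.3 grasp [0.4466 0.044  0.2709] x [0.949 0.061 0.308] z [ 0.308  0.019 -0.951] F [0.7 0.6 0.2] open 0.0368 gf 0.0
[-0.042 -0.647  2.108  0.033  1.368  1.464]
(array([ 0.0512, -0.1054,  0.0466]), array([ 0.0325, -0.3075, -0.2044]))
```

View pics/c5.png

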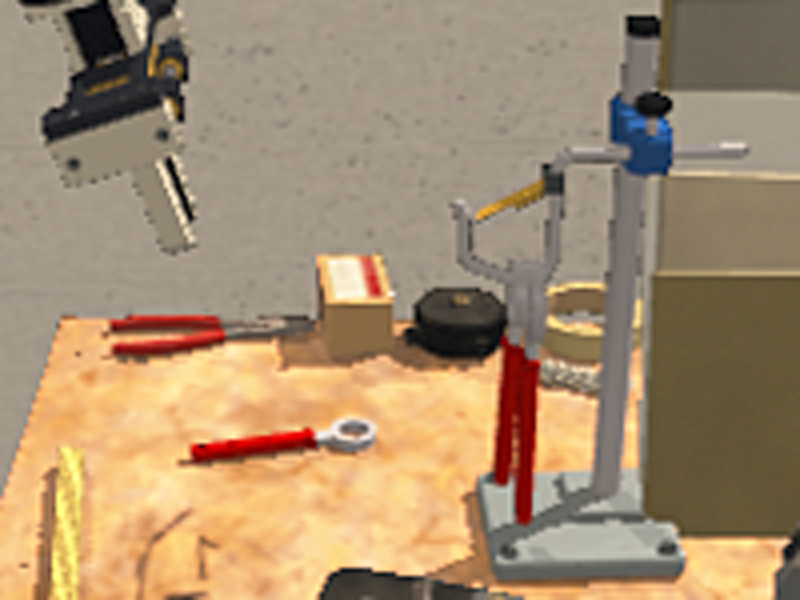

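The medium spanner hangs straight down behind the shut latch, with its handle at (508,420) in the crop. Next is the small one.

```bash
python3 - <<'E'
from h import *
now(); print(delta([.46,.185,.24],.27))
E
```

```text
t 11.35 grasp [0.4445 0.0439 0.2768] x [0.951 0.061 0.304] z [ 0.303  0.019 -0.953] F [-0.2 -0.4  4.9] open 0.0371 gf 0.0
(array([ 0.0629, -0.1397,  0.0503]), array([ 0.0325, -0.3075, -0.2044]))
```

Emit:
carry_out([
  {"hand":45,"x":0.01,"y":-0.02,"z":0.008,"ax":0.005,"ay":-0.05,"az":-0.03},
  {"hand":45,"x":0.02,"y":-0.05,"z":0.017,"ax":0.01,"ay":-0.11,"az":-0.07},
  {"hand":50,"x":0.035,"y":-0.08,"z":0.027,"ax":0.02,"ay":-0.18,"az":-0.12},
  {"hand":50,"x":0.05,"y":-0.11,"z":0.038,"ax":0.025,"ay":-0.24,"az":-0.16},
  {"hand":50,"x":0.06,"y":-0.13,"z":0.046,"ax":0.03,"ay":-0.29,"az":-0.19},
  {"hand":50,"x":0.063,"y":-0.14,"z":0.05,"ax":0.0325,"ay":-0.3075,"az":-0.2045},
  {"hand":50,"x":0.063,"y":-0.14,"z":0.05,"ax":0.0325,"ay":-0.3075,"az":-0.2045},
  {"hand":50,"x":0.063,"y":-0.14,"z":0.05,"ax":0.0325,"ay":-0.3075,"az":-0.2045},
])

```text
t: 12.35
tool_pos: [0.4623, 0.1848, 0.4003]
orientation: [3.113, 0.422, 0.015]
force: [-0.6, -0.9, 0.1]
opening: 0.0466
gripper_force: 0.0
```

```bash
cat > sm.py <<'E'
from sp import *
now(); p=camera_params('wrist'); i,d=read_camera('wrist'); cv2.imwrite('pics/w6.png',i)
hsv=cv2.cvtColor(i,cv2.COLOR_BGR2HSV); m=((((hsv[...,0]<8)|(hsv[...,0]>172))&(hsv[...,1]>120)&(hsv[...,2]>50))).astype(np.uint8)
n,l,st,c=cv2.connectedComponentsWithStats(m); print([s.tolist() for s in st[1:] if s[4]>300])
best=None
for k in range(1,n):
    if st[k,4]>300:
        q=ray(p,*c[k],.012)
        if np.hypot(q[0]-.483,q[1]-.193)<.04: best=k
x,y,w,h,_=st[best]; r,cc,f=spanner(i,p,(x,y,x+w,y+h),0); a=np.arctan(f[1]/f[0]); print(r,a)
g=np.array([cc[0]+.0755*np.cos(a),cc[1]+.0755*np.sin(a),.01]); u,v=proj(p,g); print('pred ring',g,u,v)
u0,v0=max(int(u)-45,0),max(int(v)-45,0); gg=cv2.GaussianBlur(i[v0:v0+90,u0:u0+90],(0,0),1)
h=cv2.HoughCircles(cv2.cvtColor(gg,cv2.COLOR_BGR2GRAY),cv2.HOUGH_GRADIENT,1,20,param1=100,param2=13,minRadius=10,maxRadius=32); print(h)
if h is not None:
    q=ray(p,h[0,0,0]+u0,h[0,0,1]+v0,.01)[:2]; dv=q-np.array(r[0])/1000; b=np.arctan2(dv[1],dv[0]); print(q,b,np.linalg.norm(dv))
    a=(a+b)/2; gp=q-.058*np.array([np.cos(a),np.sin(a)]); print('grip',gp,a,delta([*gp,.021],a))
E
python3 sm.py
```

```text
t 12.35 grasp [0.4639 0.185  0.2333] x [0.964 0.266 0.01 ] z [ 0.01   0.001 -1.   ] F [-0.6 -0.9  0.1] open 0.0466 gf 0.0
[[15, 0, 101, 17, 873], [303, 131, 23, 109, 1878], [64, 169, 28, 104, 1698], [102, 172, 32, 105, 1666]]
((481.42376708984375, 195.66574096679688), (95.5225830078125, 18.840755462646484), 15.422163009643555) 0.2734241
pred ring [0.55762701 0.21652277 0.01      ] 314.0272711438779 92.52950738566079
[[[47.5 47.5 17.9]]]
[0.55666641 0.2141117 ] 0.24041153587676983 0.07747069810175874
grip [0.5005701  0.19937385] 0.25691781241584766 (array([ 0.0387, -0.0042,  0.2128]), array([ 0.0014, -0.0098,  0.0123]))
```

View pics/w6.png

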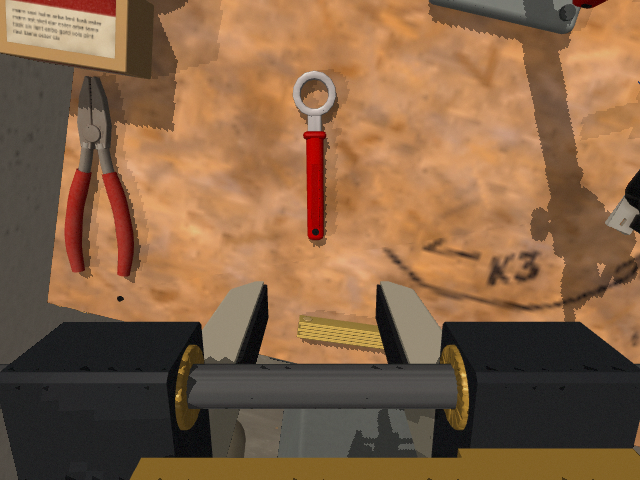

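The wrist view shows the small ring at (315,93) and its sleeve from (315,133) to (316,240), parallel to the tool's x. The pliers and carton are well to the left.

Emit:
carry_out([
  {"hand":50,"x":0.01,"y":-0.001,"z":0.04,"ax":0,"ay":-0.005,"az":0},
  {"hand":50,"x":0.02,"y":-0.003,"z":0.085,"ax":0,"ay":-0.01,"az":0},
  {"hand":50,"x":0.03,"y":-0.0035,"z":0.125,"ax":0,"ay":-0.01,"az":0},
  {"hand":50,"x":0.0385,"y":-0.0035,"z":0.155,"ax":0,"ay":-0.01,"az":0},
  {"hand":50,"x":0.0385,"y":-0.0035,"z":0.17,"ax":0,"ay":-0.01,"az":0},
  {"hand":50,"x":0.0385,"y":-0.0035,"z":0.175,"ax":0,"ay":-0.01,"az":0},
  {"hand":50,"x":0.0385,"y":-0.0035,"z":0.175,"ax":0,"ay":-0.01,"az":0},
])

```text
t: 13.28
tool_pos: [0.5003, 0.1992, 0.2263]
orientation: [3.112, 0.423, -0.0]
force: [1.1, -0.0, 0.9]
opening: 0.0466
gripper_force: 0.0
```

```bash
python3 - <<'E'
from h import *
now(); print(delta([.5008,.199,.021],.27))
E
```

```text
t 13.28 grasp [0.5003 0.199  0.0593] x [ 0.964  0.267 -0.   ] z [ 0.    -0.001 -1.   ] F [ 1.1 -0.   0.9] open 0.0466 gf 0.0
(array([0.0004, 0.0003, 0.0383]), array([0.0012, 0.0002, 0.    ]))
```

Emit:
carry_out([
  {"hand":50,"x":0.0005,"y":0,"z":0.02,"ax":0,"ay":0,"az":0},
  {"hand":50,"x":0.0005,"y":0,"z":0.037,"ax":0,"ay":0,"az":0},
  {"hand":50,"x":0.0005,"y":0,"z":0.038,"ax":0,"ay":0,"az":0},
  {"hand":0,"x":0.0005,"y":0,"z":0.038,"ax":0,"ay":0,"az":0},
  {"hand":0,"x":0.0005,"y":0,"z":0.038,"ax":0,"ay":0,"az":0},
  {"hand":0,"x":0.0005,"y":0,"z":0.038,"ax":0,"ay":0,"az":0},
  {"hand":0,"x":0.0005,"y":0,"z":0.038,"ax":0,"ay":0,"az":0},
  {"hand":0,"x":0.0005,"y":0,"z":0.038,"ax":0,"ay":0,"az":0},
], newtons=30)

```text
t: 14.28
tool_pos: [0.5007, 0.1995, 0.1876]
orientation: [3.112, 0.423, -0.002]
force: [-1.0, 1.2, 3.5]
opening: 0.0145
gripper_force: 30.0
```

Emit:
carry_out([
  {"hand":0,"x":-0.01,"y":0,"z":-0.03,"ax":0,"ay":0,"az":0},
  {"hand":0,"x":-0.03,"y":0,"z":-0.08,"ax":0,"ay":0,"az":0.03},
  {"hand":0,"x":-0.05,"y":0,"z":-0.13,"ax":0,"ay":0,"az":0.06},
  {"hand":0,"x":-0.06,"y":0,"z":-0.18,"ax":0,"ay":0,"az":0.1},
  {"hand":0,"x":-0.06,"y":0,"z":-0.23,"ax":0,"ay":0,"az":0.15},
  {"hand":0,"x":-0.06,"y":0,"z":-0.28,"ax":0,"ay":0,"az":0.18},
  {"hand":0,"x":-0.06,"y":0,"z":-0.303,"ax":0,"ay":0,"az":0.2},
  {"hand":0,"x":-0.06,"y":0,"z":-0.303,"ax":0,"ay":0,"az":0.2},
])

```text
t: 15.28
tool_pos: [0.4434, 0.1838, 0.4923]
orientation: [3.139, 0.11, 0.004]
force: [0.3, -0.1, -1.9]
opening: 0.0147
gripper_force: 30.0
```

```bash
python3 - <<'E'
from h import *
now(); h=np.array([.998,.065]); P=np.array([.6305,.0559]); 
print(delta([*(P-(.005+.058)*h),.325],.065))
E
```

```text
t 15.28 grasp [0.4438 0.1837 0.3253] x [0.998 0.07  0.002] z [ 0.003 -0.001 -1.   ] F [ 0.3 -0.1 -1.9] open 0.0147 gf 30.0
(array([0.1147, 0.1404, 0.0007]), array([ 0.0008, -0.0025,  0.0053]))
```

Emit:
carry_out([
  {"hand":0,"x":0.02,"y":0.02,"z":0,"ax":0,"ay":0,"az":0},
  {"hand":0,"x":0.045,"y":0.055,"z":0,"ax":0,"ay":0,"az":0.005},
  {"hand":0,"x":0.07,"y":0.09,"z":0,"ax":0,"ay":0,"az":0.005},
  {"hand":0,"x":0.095,"y":0.12,"z":0,"ax":0,"ay":0,"az":0.005},
  {"hand":0,"x":0.11,"y":0.135,"z":0,"ax":0,"ay":0,"az":0.005},
  {"hand":0,"x":0.115,"y":0.1405,"z":0,"ax":0,"ay":0,"az":0.005},
  {"hand":0,"x":0.115,"y":0.1405,"z":0,"ax":0,"ay":0,"az":0.005},
  {"hand":0,"x":0.115,"y":0.1405,"z":0,"ax":0,"ay":0,"az":0.005},
])

```text
t: 16.27
tool_pos: [0.5672, 0.0524, 0.4901]
orientation: [3.139, 0.104, -0.003]
force: [-0.2, 0.3, -0.8]
opening: 0.0143
gripper_force: 30.0
```

```bash
python3 - <<'E'
from h import *
now(); pw=camera_params('wrist'); i,d=read_camera('wrist')
j,e=read_camera('side')
v,u=np.mgrid[0:480,0:640]
for n,p,dd in(('w',pw,d),('s',camera_params('side'),e)):
    W=world(p,u,v,dd); m=(dd>0)&(W[...,2]>.298)&(W[...,2]<.33)&(W[...,0]>.603)&(W[...,0]<.66)&(W[...,1]<.09)&(W[...,1]>.02)
    P=W[m]; print(n,'ring',P.min(0),P.max(0),np.median(P,0))
    m=(dd>0)&(W[...,2]>.265)&(W[...,2]<.279)&(W[...,0]>.61)&(W[...,0]<.637)&(W[...,1]<.07)&(W[...,1]>.045)
    P=W[m]; print(n,'tip',P.min(0),P.max(0),np.median(P,0))
a=cv2.resize(i[0:330,160:480],(400,412)); b=cv2.resize(j[150:253,310:410],(400,412),interpolation=cv2.INTER_CUBIC)
cv2.imwrite('pics/c7.png',np.hstack([a,b]))
E
```

```text
t 16.27 grasp [0.5669 0.0522 0.3231] x [ 0.998  0.066 -0.002] z [-0.002 -0.001 -1.   ] F [-0.2  0.3 -0.8] open 0.0143 gf 30.0
w ring [0.60300663 0.03746099 0.3031061 ] [0.64413474 0.07371335 0.3150781 ] [0.62415412 0.05527378 0.31218533]
w tip [0.6204234 0.050957  0.2650759] [0.63316511 0.06088076 0.27623473] [0.62696716 0.05594153 0.27276308]
s ring [0.60316776 0.03362501 0.30344921] [0.64333829 0.07565424 0.31551156] [0.62526725 0.04812208 0.31078184]
s tip [0.621704   0.04695148 0.26541228] [0.63199517 0.05702708 0.27520832] [0.62677644 0.05346372 0.27154654]
```

View pics/c7.png

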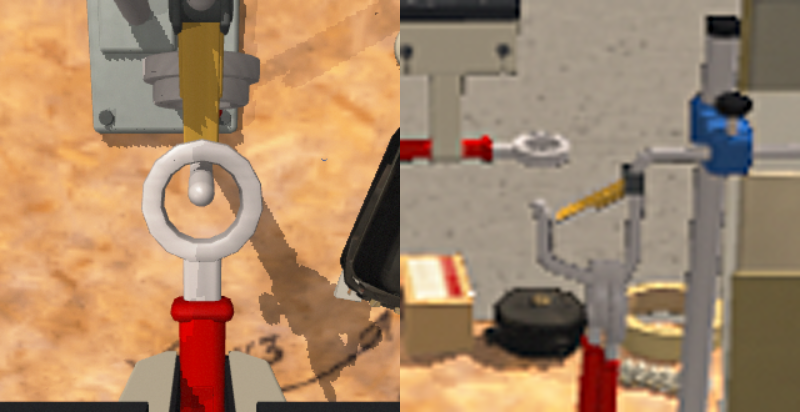

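The small ring is at (202,200) around the tip at (201,187), aligned. Pressing down as before.

Emit:
carry_out([
  {"hand":0,"x":0,"y":0,"z":0.005,"ax":0,"ay":0,"az":0},
  {"hand":0,"x":0,"y":0,"z":0.014,"ax":0,"ay":0,"az":0},
  {"hand":0,"x":0,"y":0,"z":0.023,"ax":0,"ay":0,"az":0},
  {"hand":0,"x":0,"y":0,"z":0.032,"ax":0,"ay":0,"az":0},
  {"hand":0,"x":0,"y":0,"z":0.039,"ax":0,"ay":0,"az":0},
  {"hand":0,"x":0,"y":0,"z":0.044,"ax":0,"ay":0,"az":0},
  {"hand":0,"x":0,"y":0,"z":0.048,"ax":0,"ay":0,"az":0},
  {"hand":0,"x":0,"y":0,"z":0.05,"ax":0,"ay":0,"az":0},
])

```text
t: 17.38
tool_pos: [0.5676, 0.0516, 0.4405]
orientation: [3.138, 0.102, -0.002]
force: [-1.2, -0.5, 0.1]
opening: 0.015
gripper_force: 30.0
```

Emit:
carry_out([
  {"hand":0,"x":0,"y":0,"z":0.002,"ax":0,"ay":0,"az":0},
  {"hand":0,"x":0,"y":0,"z":0.004,"ax":0,"ay":0,"az":0},
  {"hand":0,"x":0,"y":0,"z":0.0065,"ax":0,"ay":0,"az":0},
  {"hand":0,"x":0,"y":0,"z":0.009,"ax":0,"ay":0,"az":0},
  {"hand":0,"x":0,"y":0,"z":0.011,"ax":0,"ay":0,"az":0},
  {"hand":0,"x":0,"y":0,"z":0.013,"ax":0,"ay":0,"az":0},
  {"hand":0,"x":0,"y":0,"z":0.013,"ax":0,"ay":0,"az":0},
])

```text
t: 18.25
tool_pos: [0.5677, 0.0516, 0.4273]
orientation: [3.138, 0.102, -0.002]
force: [0.0, 0.6, -1.8]
opening: 0.0147
gripper_force: 30.0
```

```bash
python3 - <<'E'
from tip import *
now()
# latch check by wrist depth: brass pixels
p=camera_params('wrist'); i,d=read_camera('wrist'); hsv=cv2.cvtColor(i,cv2.COLOR_BGR2HSV)
v,u=np.mgrid[0:480,0:640]; W=world(p,u,v,d)
m=(d>0)&(hsv[...,0]>15)&(hsv[...,0]<30)&(hsv[...,1]>150)&(W[...,2]>.2)&(W[...,2]<.3)&(abs(W[...,1]-.058)<.015)&(W[...,0]>.62)
P=W[m]; k=np.polyfit(P[:,0],P[:,2],1); print('latch slope',np.arctan(k[0]),'shut',np.arctan2(25,49),P.min(0),P.max(0))
m=(d>0)&(W[...,0]>.6)&(W[...,0]<.66)&(abs(W[...,1]-.056)<.022)&(W[...,2]>.235)&(W[...,2]<.256); print('ring',W[m].min(0),W[m].max(0),np.median(W[m][:,2]))
plan([(0,-5,-31),(0,-1,-31),(0,0,-31),(.05,0,-31),(.1,0,-31),(.2,.5,-34.5),(.3,1,-37),(.4,1.5,-39),(.5,2,-40.5)],.058,.183,(.6305,.0559),.275,.065)
E
```

```text
t 18.25 grasp [0.5675 0.0514 0.2603] x [ 0.998  0.065 -0.001] z [-0.001 -0.002 -1.   ] F [ 0.   0.6 -1.8] open 0.0147 gf 30.0
latch slope 0.48521157479419497 shut 0.47177751118075 [0.63725641 0.05055036 0.26187493] [0.67296111 0.06648289 0.28429598]
ring [0.60000893 0.03650625 0.23501584] [0.64374703 0.07285144 0.25587588] 0.2492824257634466
0 [-0.     -0.0002  0.0004] [0.002 0.001 0.   ]
0 [ 0.004  -0.0002  0.0004] [0.002 0.001 0.   ]
0 [ 0.005  -0.0002  0.0004] [0.002 0.001 0.   ]
0.05 [-0.0041 -0.0002  0.0035] [0.002 0.051 0.   ]
0.1 [-0.013  -0.0002  0.0071] [0.002 0.101 0.   ]
0.2 [-0.0297 -0.0002  0.0191] [0.001 0.201 0.   ]
0.3 [-0.0455 -0.0002  0.0318] [0.001 0.301 0.001]
0.4 [-0.0601 -0.0003  0.0455] [0.001 0.401 0.001]
0.5 [-0.0736 -0.0003  0.0602] [0.001 0.501 0.001]
```

The latch is shut (slope 0.485 against 0.472 nominal) and the ring is below it. Now tipping the handle down.

Emit:
carry_out([
  {"hand":0,"x":0.004,"y":0,"z":0,"ax":0,"ay":0,"az":0},
  {"hand":0,"x":0.005,"y":0,"z":0,"ax":0,"ay":0,"az":0},
  {"hand":0,"x":-0.004,"y":0,"z":0.0035,"ax":0,"ay":0.05,"az":0},
  {"hand":0,"x":-0.013,"y":0,"z":0.007,"ax":0,"ay":0.1,"az":0},
  {"hand":0,"x":-0.03,"y":0,"z":0.019,"ax":0,"ay":0.2,"az":0},
  {"hand":0,"x":-0.0455,"y":0,"z":0.032,"ax":0,"ay":0.3,"az":0},
  {"hand":0,"x":-0.06,"y":0,"z":0.0455,"ax":0,"ay":0.4,"az":0},
  {"hand":0,"x":-0.06,"y":0,"z":0.0455,"ax":0,"ay":0.4,"az":0},
])

```text
t: 19.3
tool_pos: [0.506, 0.0476, 0.3799]
orientation: [-3.068, -0.1, -0.614]
force: [-0.2, -0.4, -0.9]
opening: 0.0146
gripper_force: 30.0
```

```bash
python3 - <<'E'
from tip import *
s=now(); print(s['q'].round(3))
plan([(.4,1.5,-39),(.5,2,-40.5),(.6,3,-42),(.7,4.5,-43.5),(.8,6,-45),(.85,6.5,-45.5),(.9,7,-46),(.95,8,-47)],.058,.183,(.6305,.0559),.275,.065)
E
```

```text
t 19.3 grasp [0.5701 0.0516 0.2258] x [0.921 0.061 0.385] z [ 0.384  0.024 -0.923] F [-0.2 -0.4 -0.9] open 0.0146 gf 30.0
[-0.019 -0.313  1.977  0.035  1.084  1.476]
0.4 [ 0.0023 -0.0001 -0.0013] [0.001 0.005 0.001]
0.5 [-0.0158 -0.0002  0.0071] [0.001 0.105 0.001]
0.6 [-0.0326 -0.0002  0.0174] [0.001 0.205 0.001]
0.7 [-0.048  -0.0002  0.0296] [0.001 0.305 0.001]
0.8 [-0.0624 -0.0002  0.0434] [0.001 0.405 0.001]
0.85 [-0.0692 -0.0002  0.0505] [0.001 0.455 0.001]
0.9 [-0.0757 -0.0003  0.0579] [0.001 0.505 0.001]
0.95 [-0.0816 -0.0003  0.0664] [0.001 0.555 0.001]
```

Emit:
carry_out([
  {"hand":0,"x":-0.018,"y":0,"z":0.0085,"ax":0,"ay":0.1,"az":0},
  {"hand":0,"x":-0.035,"y":0,"z":0.0185,"ax":0,"ay":0.2,"az":0},
  {"hand":0,"x":-0.05,"y":0,"z":0.031,"ax":0,"ay":0.3,"az":0},
  {"hand":0,"x":-0.0645,"y":0,"z":0.0445,"ax":0,"ay":0.4,"az":0},
  {"hand":0,"x":-0.0715,"y":0,"z":0.052,"ax":0,"ay":0.45,"az":0},
  {"hand":0,"x":-0.0715,"y":0,"z":0.052,"ax":0,"ay":0.45,"az":0},
])

```text
t: 20.05
tool_pos: [0.4622, 0.0446, 0.3064]
orientation: [-2.84, -0.094, -1.278]
force: [-0.6, 0.7, -1.3]
opening: 0.0145
gripper_force: 30.0
```

```bash
python3 - <<'E'
from tip import *
s=now(); print(s['q'].round(3))
plan([(.85,6.5,-45.5),(.9,7,-46),(.95,8,-47),(1,9,-48)],.058,.183,(.6305,.0559),.275,.065)
E
```

```text
t 20.05 grasp [0.587  0.0527 0.1956] x [0.662 0.044 0.749] z [ 0.747  0.048 -0.663] F [-0.6  0.7 -1.3] open 0.0145 gf 30.0
[-0.05  -0.591  2.402  0.181  0.495  1.334]
0.85 [-0.0002 -0.0004 -0.0007] [0.    0.004 0.001]
0.9 [-0.0093 -0.0004  0.0032] [0.    0.054 0.001]
0.95 [-0.0182 -0.0004  0.0082] [0.    0.104 0.001]
1 [-0.027  -0.0004  0.0137] [0.    0.154 0.001]
```

Emit:
carry_out([
  {"hand":0,"x":-0.009,"y":0,"z":0.0035,"ax":0,"ay":0.05,"az":0},
  {"hand":0,"x":-0.0145,"y":0,"z":0.0065,"ax":0,"ay":0.08,"az":0},
  {"hand":0,"x":-0.016,"y":0,"z":0.0105,"ax":0,"ay":0.08,"az":0},
  {"hand":0,"x":-0.016,"y":0,"z":0.0105,"ax":0,"ay":0.08,"az":0},
])

```text
t: 20.55
tool_pos: [0.4602, 0.0444, 0.2882]
orientation: [-2.783, -0.092, -1.392]
force: [0.1, -0.2, -1.7]
opening: 0.0145
gripper_force: 30.0
```

```bash
python3 - <<'E'
from tip import *
s=now(); print(s['q'].round(3))
plan([(.93,7.5,-46.5)],.058,.183,(.6305,.0559),.275,.065)
E
```

```text
t 20.55 grasp [0.5935 0.053  0.1881] x [0.598 0.04  0.8  ] z [ 0.799  0.052 -0.6  ] F [ 0.1 -0.2 -1.7] open 0.0145 gf 30.0
[-0.055 -0.592  2.461  0.273  0.361  1.241]
0.93 [ 0.0007 -0.0004 -0.0044] [0.    0.002 0.001]
```

Good, same state as the medium's release. Letting go and retreating.

Emit:
carry_out([
  {"hand":40,"x":0,"y":0,"z":0,"ax":0,"ay":0,"az":0},
  {"hand":40,"x":0,"y":0,"z":0,"ax":0,"ay":0,"az":0},
  {"hand":40,"x":0,"y":0,"z":0,"ax":0,"ay":0,"az":0},
  {"hand":40,"x":0.012,"y":0,"z":-0.012,"ax":0,"ay":-0.05,"az":0},
  {"hand":40,"x":0.03,"y":0,"z":-0.03,"ax":0,"ay":-0.15,"az":0},
  {"hand":40,"x":0.05,"y":0,"z":-0.06,"ax":0,"ay":-0.3,"az":0},
  {"hand":40,"x":0.07,"y":0,"z":-0.1,"ax":0,"ay":-0.45,"az":0},
  {"hand":40,"x":0.09,"y":0,"z":-0.14,"ax":0,"ay":-0.6,"az":0},
])

```text
t: 21.55
tool_pos: [0.4003, 0.0407, 0.4452]
orientation: [-3.09, -0.101, -0.506]
force: [0.9, 0.2, -1.1]
opening: 0.0371
gripper_force: 0.0
```

Emit:
carry_out([
  {"hand":40,"x":0,"y":0,"z":0,"ax":0,"ay":0,"az":0},
  {"hand":40,"x":0,"y":0,"z":0,"ax":0,"ay":0,"az":0},
  {"hand":40,"x":0,"y":0,"z":0,"ax":0,"ay":0,"az":0},
  {"hand":40,"x":0,"y":0,"z":0,"ax":0,"ay":0,"az":0},
  {"hand":40,"x":0,"y":0,"z":0,"ax":0,"ay":0,"az":0},
  {"hand":40,"x":0,"y":0,"z":0,"ax":0,"ay":0,"az":0},
  {"hand":40,"x":0,"y":0,"z":0,"ax":0,"ay":0,"az":0},
  {"hand":40,"x":0,"y":0,"z":0,"ax":0,"ay":0,"az":0},
])

```text
t: 22.55
tool_pos: [0.4013, 0.0408, 0.4434]
orientation: [-3.089, -0.101, -0.513]
force: [0.3, 0.5, -0.0]
opening: 0.0373
gripper_force: 0.0
```

Emit:
carry_out([
  {"hand":40,"x":0,"y":0,"z":0,"ax":0,"ay":0,"az":0},
  {"hand":40,"x":0,"y":0,"z":0,"ax":0,"ay":0,"az":0},
  {"hand":40,"x":0,"y":0,"z":0,"ax":0,"ay":0,"az":0},
  {"hand":40,"x":0,"y":0,"z":0,"ax":0,"ay":0,"az":0},
  {"hand":40,"x":0,"y":0,"z":0,"ax":0,"ay":0,"az":0},
  {"hand":40,"x":0,"y":0,"z":0,"ax":0,"ay":0,"az":0},
  {"hand":40,"x":0,"y":0,"z":0,"ax":0,"ay":0,"az":0},
  {"hand":40,"x":0,"y":0,"z":0,"ax":0,"ay":0,"az":0},
])

```text
t: 23.55
tool_pos: [0.4013, 0.0408, 0.4433]
orientation: [-3.089, -0.101, -0.512]
force: [-0.7, -0.2, 0.4]
opening: 0.0373
gripper_force: 0.0
```

```bash
python3 - <<'E'
from tip import *
s=now()
j,e=read_camera('side')
for _ in range(6): k,_e=read_camera('side')
print('motion', cv2.absdiff(j,k)[190:290,330:400].max(), cv2.absdiff(j,k)[190:290,330:400].mean())
cv2.imwrite('pics/c8.png',cv2.resize(k[150:300,230:430],(800,600),interpolation=cv2.INTER_CUBIC))
E
```

```text
t 23.55 grasp [0.4551 0.0441 0.2853] x [0.944 0.062 0.323] z [ 0.322  0.02  -0.946] F [-0.7 -0.2  0.4] open 0.0373 gf 0.0
motion 8 0.5481904761904762
```

View pics/c8.png

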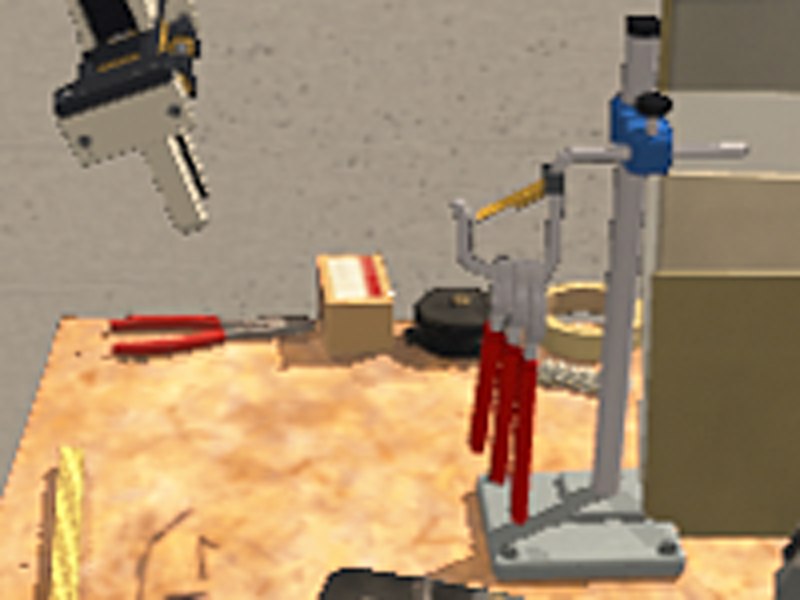

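All three spanners hang behind the shut latch at rest. The small one, with its handle at (482,390), leans only about 0.1 rad.

```bash
python3 -c "
from plant import robot
print(robot.close_job())"
```

```text
the job is handed in; nothing more can be done
None
```

The medium and small spanners now hang at rest in the hook behind the shut latch, the small one in front and leaning about 0.1 rad, and I handed the job in after about 24 s; it returned no verdict.

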